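# Uncover the hot bread pan with the lid lifter and pack the two-layer bread tray

### The job

Take the lid lifter from its stand, hook it under the middle of the loop of the hot pan lid, lift the lid off level and gently, stand it on the round wire rack and hang the lifter back in its stand; never touch the hot lid with the gripper or arm. Pack the cardboard tray: both focaccia slabs side by side flat on its floor, the separator laid level and square on top of them with its tab up and centred over the tray, and then every roll from the pan right side up on the separator, none on top of another. Leave the other things on the bench alone.

Things in the scene. Friction and masses are not known exactly. Their poses are not given: they have to be found in the camera images.
- pan: fixed round dark iron bread pan, hot and shallow: 208 mm outer dia, rim 30 mm above the bench, flat inner floor 8 mm above the bench, 178 mm inner dia; two small ears along its x reach 126 mm from the centre. Origin: centre of its underside, z up. At the start the lid stands loose on its rim, over 2 to 4 rolls.
- lid: hot hollow domed iron lid, 200 mm dia, about 0.55 kg, crown 55 mm above its rim, upright steel loop handle on top. Origin: centre of the rim plane (its lowest level), z up. The loop stands in its y-z plane: a 10 mm bar along y, 70 mm wide, arched a little, highest in the middle. It hangs level only from mid-loop.
- lid_loop (a point): middle of the loop's top bar (bar centre), on the lid's axis, 102 mm above the rim plane; 42 mm of free space below the bar. Axes as the lid's.
- lifter: lid lifter: wooden cross handle 18 x 18 mm, 100 mm long along its y, with a crane-type hook of 8 mm rod below, 0.16 kg. Origin: centre of the handle (grip there from above, closing along x); z up. The rod goes down, bows out to x = -26 mm at 70 to 104 mm below, and returns to the crook. The mouth opens to +x: a bar enters there with its centre 75 to 96 mm below the handle centre.
- crook (a point): where the centre of a 10 mm bar lies when seated in the lifter's hook: straight below the handle, 109 mm below its centre; the hook's underside is 13 mm lower. Axes as the lifter's.
- hook_tip (a point): upturned tip of the hook (rod centre), x = +20 mm and 107 mm below the handle centre; a bar must pass above it to enter or leave.
- cradle (a point): centre of the lifter's handle when hung in its stand, 159 mm above the bench; x across, y along the handle. Fixed dark steel stand, foot 80 x 100 mm, two uprights 38 mm to either side along y, each topped by a flared open saddle that takes the handle from above; the hook hangs between them (68 mm inside). At the left or right near corner.
- rack_top (a point): centre of the top of the fixed round steel wire cooling rack, 210 mm dia, top 20 mm above the bench; left or right of the pan (the board tray is on the other side).
- tray: fixed shallow cardboard tray, outside 158 mm (its x) by 208 mm (its y), 24 mm high, walls and floor 4 mm thick. Origin: centre of its underside on the bench, z up. Empty at the start.
- slab1_mid (a point): centre of a focaccia slab, 110 mm (x) by 55 mm (y) by 22 mm thick (z), 0.12 kg; lies flat on a 12 mm thick wooden board near the robot on the left or the right.
- slab2_mid (a point): centre of the other focaccia slab, the same.
- separator: stiff paper-white separator board, 130 mm (x) by 180 mm (y) by 4 mm thick, 70 g, with an upright lift tab in its middle: 34 mm along x, 8 mm thick along y, its top 38 mm above the board's underside. Origin: middle of the underside, z up. Lies flat on the bench near the robot, on the side opposite to the wooden board. Pinch the tab from above.
- tab_top (a point): middle of the top edge of the separator's lift tab, 38 mm above its underside; axes as the separator's.
- roll1_mid (a point): centre (half-way up) of a round crusty roll, 50 mm dia, 30 mm thick, flat underside, domed top with a scored cross, axis z up, 50 g; in the pan under the lid at the start. Absent in some starts (2 to 4 rolls are there).
- roll2_mid (a point): centre (half-way up) of a round crusty roll, 50 mm dia, 30 mm thick, flat underside, domed top with a scored cross, axis z up, 50 g; in the pan under the lid at the start. Absent in some starts (2 to 4 rolls are there).
- roll3_mid (a point): centre (half-way up) of a round crusty roll, 50 mm dia, 30 mm thick, flat underside, domed top with a scored cross, axis z up, 50 g; in the pan under the lid at the start. Absent in some starts (2 to 4 rolls are there).
- roll4_mid (a point): centre (half-way up) of a round crusty roll, 50 mm dia, 30 mm thick, flat underside, domed top with a scored cross, axis z up, 50 g; in the pan under the lid at the start. Absent in some starts (2 to 4 rolls are there).
- shaker: flour shaker, plain aluminium cylinder with a steel cap, 62 mm dia, 100 mm tall; origin at the middle of its underside. Not part of the job.
- timer: white kitchen timer lying flat, 60 x 70 x 22 mm. Not part of the job.
- pastry_brush: pastry brush lying on the bench behind the pan. Not part of the job.
- scraper: dough scraper, steel blade and white grip, lying at the left side. Not part of the job.
- salt_bowl: small steel bowl, 90 mm dia, at the right side. Not part of the job.
- oil: green oil bottle, 60 mm dia, 180 mm tall, standing at the back left. Not part of the job.
Mind the look-alikes: they are no part of the job. What is shaped like the lifter but green is not meant.

How it is judged:
On the way, in this order (a step that is already met when the one before it is completed fails the run):
1. the lid hangs from the lifter, clear of the pan (contact force between lifter and lid above 2 N and height (world z) of lid above 0.055 m), for 0.2 s.
2. the lid stands level on the wire rack, free of the lifter (horizontal distance between lid and rack_top below 0.05 m and z of lid in the frame of rack_top between -0.004 and 0.006 m and angle between lid's own z axis and vertical below 0.08 rad and contact force between lifter and lid below 0.3 N), for 0.2 s.
At the end, for the whole second after the job is handed in: Lid level on the rack (within 50 mm of its centre), free; lifter hung in its stand (within 12 mm); both slabs flat on the tray floor; separator level on them, within 30 mm of the tray centre, square within 0.25 rad; each roll upright, resting on the separator, centre within it (all of step 2 and distance between lifter and cradle below 0.012 m and angle between lifter's own z axis and vertical below 0.15 rad and x of slab1_mid in the frame of tray between -0.06 and 0.06 m and y of slab1_mid in the frame of tray between -0.085 and 0.085 m and z of slab1_mid in the frame of tray between 0.009 and 0.021 m and angle between each of slab1_mid, slab2_mid's own z axis and vertical below 0.1 rad and x of slab2_mid in the frame of tray between -0.06 and 0.06 m and y of slab2_mid in the frame of tray between -0.085 and 0.085 m and z of slab2_mid in the frame of tray between 0.009 and 0.021 m and horizontal distance between separator and tray below 0.03 m and z of separator in the frame of tray between 0.02 and 0.034 m and angle between separator's own z axis and vertical below 0.08 rad and angle between the y axis of separator and the y axis of tray, either way round below 0.25 rad and x of roll1_mid in the frame of separator between -0.062 and 0.062 m and y of roll1_mid in the frame of separator between -0.087 and 0.087 m and z of roll1_mid in the frame of separator between 0.012 and 0.026 m and angle between each of roll1_mid, roll2_mid, roll3_mid, roll4_mid's own z axis and vertical below 0.2 rad and x of roll2_mid in the frame of separator between -0.062 and 0.062 m and y of roll2_mid in the frame of separator between -0.087 and 0.087 m and z of roll2_mid in the frame of separator between 0.012 and 0.026 m and x of roll3_mid in the frame of separator between -0.062 and 0.062 m and y of roll3_mid in the frame of separator between -0.087 and 0.087 m and z of roll3_mid in the frame of separator between 0.012 and 0.026 m and x of roll4_mid in the frame of separator between -0.062 and 0.062 m and y of roll4_mid in the frame of separator between -0.087 and 0.087 m and z of roll4_mid in the frame of separator between 0.012 and 0.026 m); the robot touches nothing.
It fails at once if the gripper or arm touches the hot lid (contact force between any of the fingers, the arm and lid above 1 N).
It fails at once if the lid tips by more than 0.35 rad (angle between lid's own z axis and vertical above 0.35 rad).
It fails at once if the lid is dropped or flung (faster than 0.8 m/s) (linear speed of lid above 0.8 m/s).
It fails at once if a bystander is pushed more than 30 mm or knocked over (distance of any of shaker, timer, pastry_brush, scraper, salt_bowl, oil from where it was at the start of the episode above 0.03 m or angle between any of shaker, oil's own z axis and vertical above 0.5 rad).
Of roll1, roll2, roll3, roll4 only 2 to 4 are there at a start; the rules pass over those that are not, and their reading is None.
At some moment in a run one of slab1, slab2, separator may be knocked a few centimetres aside while the robot is not near it.
It also fails if it takes over 210 s, if anything falls off the work surface, if the arm or the gripper's body presses on something with over 40 N, if the wrist force passes 120 N, or if a joint passes its speed limit or range.

### The arm

A 6-joint arm with a two-finger parallel gripper is mounted at the origin on the work surface. World frame = base frame: x ahead of the robot, y to its left, z up, the work surface at z = 0. Lengths are in m, angles in rad, forces in N, time in s.
With the tool pointing down it reaches from about 0.375 to 0.9 m from the base axis. Payload 3.1 kg.
Tool frame: the origin (TCP) lies on the centre line of the jaws, within the pads' length; the fingertips stand 14 mm ahead of it and the grasp point (between the pads) lies 5 mm behind it; y points along the fingers, z is the direction in which the jaws open and shut, and the axes are right-handed (so a half turn about y gives the same grasp; the last joint's range is limited). The gripper opens to 87 mm and grips with 3 to 60 N. Pads are 19 mm wide; open, the fingers measure 117 mm over their backs; the gripper's body (75 mm by 190 mm) begins 51 mm behind the grasp point.
Start: joints at [0.936, 0.527, 1.433, -0, 1.181, -0.178], TCP at [0.275, 0.561, 0.237] pointing down, gripper open.
Joint ranges: [-3.08, 3.08], [-0.75, 2.2], [0.22, 2.44], [-1.43, 4.57], [0, 2.65], [-2.85, 2.85]. Speed limits (rad/s): [2.79, 2.79, 3.14, 3.14, 3.14, 3.14].

### API

Orientations are given as a unit quaternion [x, y, z, w].
In Python, from rig import robot, vision gives the robot as it stands.
- The arm moves only by the shell command python3 -m crank 'ROWS' [FORCE]. ROWS is JSON, a list of rows, each a list of 7 numbers: the shift along the tool's x, y, z as a fraction of full scale, then the turn, a rotation vector about the tool's x, y, z as a fraction of full scale, then the gripper command: -1 is shut, 1 is fully open, values between are in proportion. In form: [[x, y, z, wx, wy, wz, grip], ...]. A call has 1 to 10 rows; each row is the pose to reach, as a shift and turn from the pose commanded when the call began, along the tool's axes at that moment, turning the shorter way round; what a row does not reach only later rows make up. Full scale, the value 1, is 50 cm for a shift and pi rad for a turn. A row lasts 1/8 s, in which the tool goes at most 62.5 mm and 10.7 degrees, less where a joint would pass 70% of its speed; a pose out of reach is approached as far as the arm can. A call with a number of a shift or a turn outside -1 to 1 is refused whole. A call with a gripper value outside its range is refused whole. The fingers move at their own pace and stop on an object; FORCE is the grip in N (left out, the last holds). Time passes only in rows, so rows that repeat a pose let the fingers close. It gives the time, the measured TCP pose, the force and the opening at its end, in the units of the state.
- robot.get_obs(): the state, without advancing time (a new reading comes with each control period).
- vision.camera(name): name is "side" or "top"; returns the picture (384x512x3 uint8, blue, green, red); there is no depth.
- vision.camera_info(name): a dict with "vfov" (degrees; the focal length in pixels is half the picture's height over the tangent of half this angle, whatever the lens; pixels are square), "cx", "cy" (the principal point, pixels), "world_from_camera" (4x4, takes a point from camera to world coordinates). Camera axes: x right, y up, looking along -z (the intrinsics and any distortion apply to the point x, -y, -z); pixel columns grow to the right and rows downward; lengths in m; the calibration is good to about 2 mm. A picture is of the moment at which its call begins. camera_info takes no time and is no camera call.
- robot.hand_in(): hands the job in, once; it reports no verdict.
The state is a dict: "time": time; "q": joint angles; "joint_velocities": joint speeds; "joint_torque": joint torques, N m; "position": TCP position; "tool_rot": TCP orientation; "ft_force": force on the tool from outside, world axes, zero at the start; "moment": the same for the moment, N m; "grip_width": finger opening in m.
Only numpy, scipy, OpenCV 4.12 (cv2) and the standard library are available. Lean on these libraries where they do the work, as an engineer would, in place of code of your own. Each camera call takes 0.05 s, during which the arm holds its last target.

## Working session

There is one attempt and no reset: what is moved stays moved. The work goes in short steps, Python scripts to look and compute and a shell command to move; the robot and the scene stay as the last step left them, time stands still between calls to the robot, and variables do not carry over. Pictures are saved under pics/ and viewed, and the job is handed in when it is done.

```bash
ls; mkdir -p pics; python3 - <<'E'
from rig import robot, vision
import cv2
print(robot.get_obs())
for n in("side","top"):
    i=vision.camera_info(n);print(n,i)
    cv2.imwrite(f"pics/{n}0.png",vision.camera(n))
E
```

```text
pics
{'time': 0.0, 'q': array([ 9.36517030e-01,  5.28422300e-01,  1.43390290e+00,  2.10554592e-05,
        1.18137522e+00, -1.78492031e-01]), 'joint_velocities': array([-1.33075621e-03,  6.87001808e-04, -5.38231379e-04,  5.42588691e-05,
       -2.34369314e-04, -1.16108728e-03]), 'joint_torque': array([-1.40699314e-03, -4.40043747e+01, -1.76590794e+01,  6.31611259e-02,
        5.81772847e-02, -1.51045306e-04]), 'position': array([0.27465093, 0.56064516, 0.23559835]), 'tool_rot': array([ 0.68950491, -0.16005746,  0.15945567, -0.68814132]), 'ft_force': array([0.33000559, 0.25107282, 0.38435493]), 'moment': array([-0.02051188,  0.00759494, -0.00645698]), 'grip_width': 0.08718630124730153}
side {'vfov': 52.56051857427162, 'cx': 254.97392417581588, 'cy': 191.9672062318536, 'world_from_camera': array([[ 0.86223737,  0.38884388, -0.32457227,  0.14941171],
       [-0.50637127,  0.64707444, -0.56998491, -0.69680388],
       [-0.01161273,  0.65581636,  0.75483113,  1.01110018],
       [ 0.        ,  0.        ,  0.        ,  1.        ]])}
top {'vfov': 43.5774242963393, 'cx': 248.2956524563038, 'cy': 196.7814765929892, 'world_from_camera': array([[ 0.01232953,  0.97382753, -0.22695357,  0.20130679],
       [-0.99991082,  0.01084273, -0.00779664, -0.01247287],
       [-0.00513178,  0.22702946,  0.97387437,  1.57868434],
       [ 0.        ,  0.        ,  0.        ,  1.        ]])}
```

View pics/side0.png

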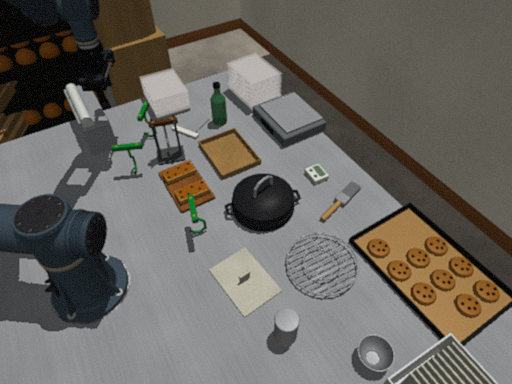

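View pics/top0.png

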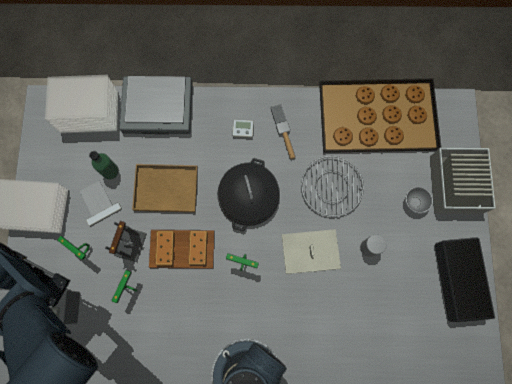

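```bash
cat > h.py <<'E'
import numpy as np, cv2
from rig import robot, vision
from scipy.spatial.transform import Rotation as R
INFO={n:vision.camera_info(n) for n in("side","top")}
def ray(n,u,v):
    i=INFO[n];f=192/np.tan(np.radians(i["vfov"])/2)
    T=i["world_from_camera"];d=T[:3,:3]@np.array([(u-i["cx"])/f,-(v-i["cy"])/f,-1]);return T[:3,3],d
def onz(n,u,v,z):
    o,d=ray(n,u,v);return o+d*(z-o[2])/d[2]
def two(uvs,uvt):
    o1,d1=ray("side",*uvs);o2,d2=ray("top",*uvt)
    A=np.stack([d1,-d2],1);t=np.linalg.lstsq(A,o2-o1,rcond=None)[0]
    p,q=o1+d1*t[0],o2+d2*t[1];return (p+q)/2,np.linalg.norm(p-q)
def proj(n,P):
    i=INFO[n];f=192/np.tan(np.radians(i["vfov"])/2)
    c=np.linalg.inv(i["world_from_camera"])@np.append(P,1);return i["cx"]+f*c[0]/-c[2],i["cy"]-f*c[1]/-c[2]
def crop(src,out,u,v,w,h,s):
    im=cv2.imread(src) if isinstance(src,str) else src
    c=im[v:v+h,u:u+w];c=cv2.resize(c,None,fx=s,fy=s,interpolation=cv2.INTER_CUBIC);cv2.imwrite(out,c)
def tcp():
    o=robot.get_obs();return o["time"],np.round(o["position"],4),o["tool_rot"],o["grip_width"],np.round(o["ft_force"],2)
def rows_to(P,yaw):
    """fractional row for a tool-down pose whose jaw axis (tool z) has world yaw; relative to measured pose"""
E
python3 - <<'E'
from h import *
crop("pics/top0.png","pics/t_a.png",90,150,130,140,5)
crop("pics/top0.png","pics/t_b.png",210,140,160,140,5)
crop("pics/side0.png","pics/s_a.png",80,80,190,150,4)
crop("pics/side0.png","pics/s_b.png",200,160,190,170,4)
t=robot.get_obs();print(R.from_quat(t["tool_rot"]).as_matrix())
for n in("side","top"):
  for z in(0,): print(n,proj(n,(0,0,0)),proj(n,t["position"]))
E
```

```text
[[ 8.97916165e-01 -1.17094370e-03  4.40164956e-01]
 [-4.40166373e-01 -1.58754275e-03  8.97914831e-01]
 [-3.52627025e-04 -9.99998054e-01 -1.94089034e-03]]
side (np.float64(90.64243777985638), np.float64(286.4931928612784)) (np.float64(104.47648236955041), np.float64(89.49714007973616))
top (np.float64(246.08951673456218), np.float64(375.2445925615849)) (np.float64(43.997573131972615), np.float64(278.89537492260774))
```

View pics/t_a.png

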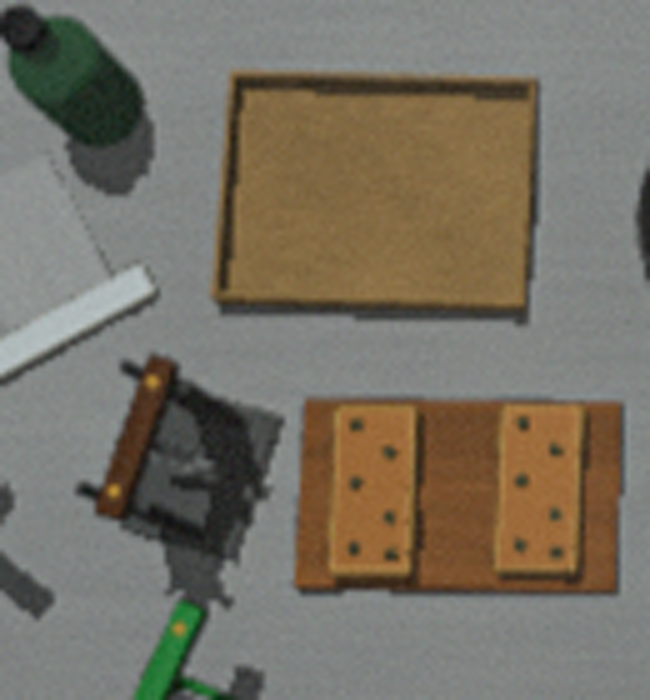

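View pics/t_b.png

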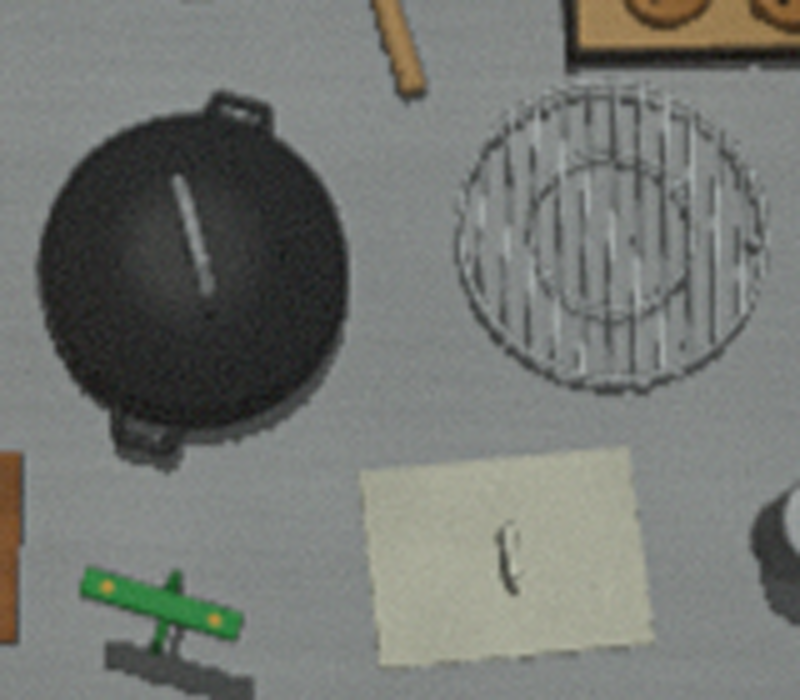

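View pics/s_a.png

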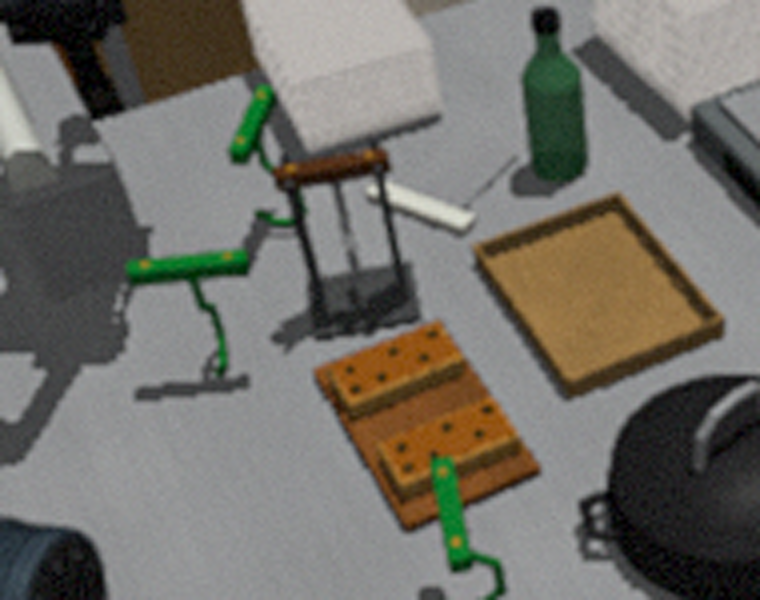

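View pics/s_b.png

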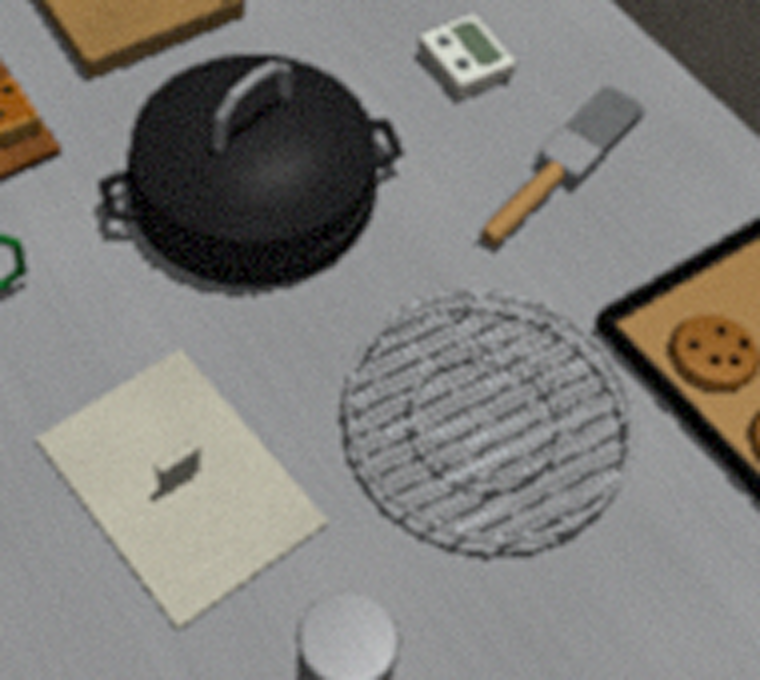

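```bash
cat >> h.py <<'E'
def comp(mask,amin=20):
    n,l,s,c=cv2.connectedComponentsWithStats(mask.astype(np.uint8));return [(s[k],c[k],l==k) for k in range(1,n) if s[k][4]>=amin]
E
python3 - <<'E'
from h import *
for n in("top","side"):
    im=cv2.imread(f"pics/{n}0.png");b=cv2.GaussianBlur(im,(3,3),0);hsv=cv2.cvtColor(b,cv2.COLOR_BGR2HSV)
    px=[(120,226),(116,237),(165,249),(155,190),(180,250),(310,240),(250,190)] if n=="top" else [(167,120),(160,122),(185,178),(230,155),(245,280),(262,187)]
    for u,v in px: print(n,u,v,hsv[v,u])
E
```

```text
top 120 226 [ 19 169 145]
top 116 237 [ 13 161  76]
top 165 249 [ 15 161 154]
top 155 190 [ 18 124 127]
top 180 250 [ 14 159 119]
top 310 240 [ 34  26 165]
top 250 190 [ 75   9 113]
side 167 120 [ 12 176  81]
side 160 122 [ 13 185  66]
side 185 178 [ 14 184 101]
side 230 155 [ 18 138 142]
side 245 280 [ 27  27 103]
side 262 187 [140  23  34]
```

```bash
cat > m.py <<'E'
from h import *
def reg(n,im,box,lo,hi,amin=20):
    x,y,w,h=box;b=cv2.GaussianBlur(im,(3,3),0);hsv=cv2.cvtColor(b,cv2.COLOR_BGR2HSV)
    m=cv2.inRange(hsv,lo,hi);k=np.zeros_like(m);k[y:y+h,x:x+w]=m[y:y+h,x:x+w]
    k=cv2.morphologyEx(k,cv2.MORPH_CLOSE,np.ones((3,3)))
    out=[]
    for s,c,mk in comp(k>0,amin):
        cn=max(cv2.findContours(mk.astype(np.uint8),0,2)[0],key=cv2.contourArea)
        out.append((s[4],c,cv2.minAreaRect(cn),cn))
    return sorted(out,key=lambda a:-a[0])
E
python3 - <<'E'
from m import *
it=cv2.imread("pics/top0.png");is_=cv2.imread("pics/side0.png")
def corners(n,r,z):
    bx=cv2.boxPoints(r);P=np.array([onz(n,u,v,z) for u,v in bx])
    c=P.mean(0);e1=P[1]-P[0];e2=P[2]-P[1]
    return np.round(c,4),[(round(float(np.linalg.norm(e)),4),round(float(np.degrees(np.arctan2(e[1],e[0]))),1)) for e in(e1,e2)]
for nm,im,n,box,lo,hi,z in[
 ("handle",it,"top",(100,215,35,45),(8,100,40),(25,255,255),.168),
 ("handle",is_,"side",(140,112,45,20),(8,100,40),(25,255,255),.159),
 ("tray",it,"top",(130,160,72,60),(8,70,60),(25,255,255),.024),
 ("board",it,"top",(145,225,75,50),(8,100,60),(25,255,255),.012),
 ("slabs",it,"top",(145,225,75,50),(12,100,138),(25,255,255),.034),
 ("sep",it,"top",(275,225,75,55),(24,12,130),(45,60,255),.004),
 ("tray",is_,"side",(190,125,75,55),(8,70,60),(25,255,255),.024),
 ("sep",is_,"side",(205,240,85,80),(18,12,80),(45,80,255),.004)]:
    for a,c,r,cn in reg(n,im,box,lo,hi)[:3]:
        print(nm,n,a,np.round(c,1),corners(n,r,z), np.round(onz(n,*c,z),4))
E
```

```text
handle top 164 [116.7 237.3] (array([0.4035, 0.387 , 0.168 ]), [(0.0936, -15.1), (0.0167, -108.4)]) [0.4024 0.387  0.168 ]
handle side 127 [162.1 121.3] (array([0.4042, 0.3915, 0.159 ]), [(0.0911, -17.4), (0.0321, -107.5)]) [0.4043 0.392  0.159 ]
tray top 2884 [164.8 188. ] (array([0.5922, 0.2812, 0.024 ]), [(0.1605, 2.5), (0.2153, -90.8)]) [0.5907 0.2793 0.024 ]
board top 2352 [181.3 248.7] (array([0.3909, 0.218 , 0.012 ]), [(0.2113, -89.3), (0.1212, -178.3)]) [0.3896 0.217  0.012 ]
slabs top 484 [197. 247.] (array([0.3936, 0.1635, 0.034 ]), [(0.1054, -0.2), (0.0502, -91.9)]) [0.3931 0.1633 0.034 ]
slabs top 467 [163.9 247.2] (array([0.3922, 0.2704, 0.034 ]), [(0.1053, 1.0), (0.0505, -91.6)]) [0.3912 0.27   0.034 ]
sep top 2256 [310.6 251.3] (array([ 0.3883, -0.207 ,  0.004 ]), [(0.1854, -83.0), (0.1346, -175.4)]) [ 0.3871 -0.2063  0.004 ]
tray side 1818 [228.9 152.9] (array([0.5943, 0.2743, 0.024 ]), [(0.191, 18.7), (0.2761, -94.7)]) [0.5881 0.2629 0.024 ]
tray side 137 [194.1 172.9] (array([0.4488, 0.2452, 0.024 ]), [(0.0896, 65.8), (0.0472, -31.1)]) [0.4352 0.2357 0.024 ]
sep side 2645 [244.7 281.2] (array([ 0.3899, -0.2048,  0.004 ]), [(0.1454, 11.6), (0.1948, -87.7)]) [ 0.386  -0.2129  0.004 ]
```

```bash
python3 - <<'E'
from h import *
crop("pics/top0.png","pics/t_c.png",95,210,70,60,11)
crop("pics/side0.png","pics/s_c.png",140,105,60,65,9)
E
```

```text
(no output)
```

View pics/t_c.png

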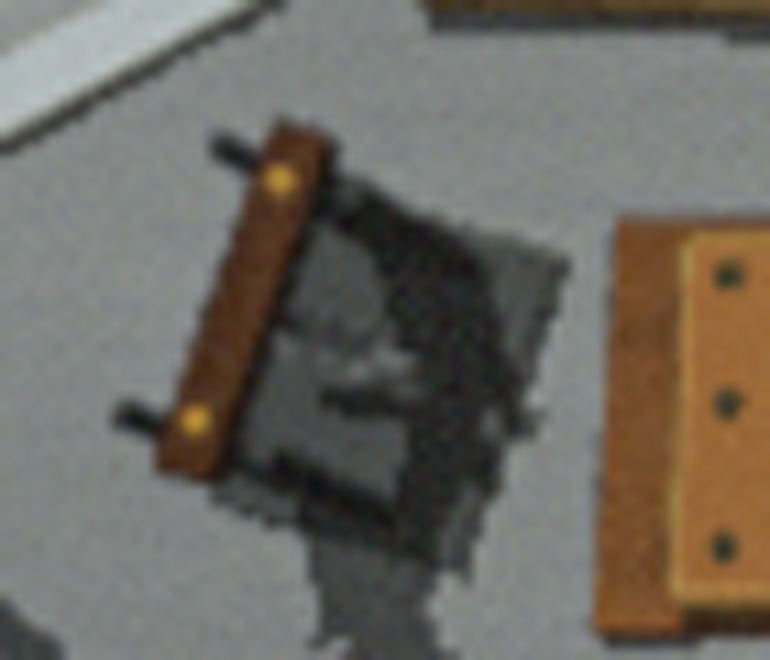

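View pics/s_c.png

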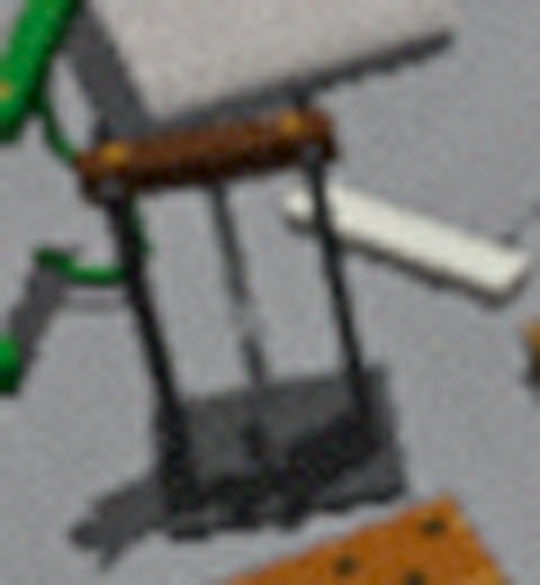

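```bash
python3 - <<'E'
from h import *
P1,e1=two((172.1,118.9),(120.6,226.5));P2,e2=two((153,122.2),(112.8,248.2));print(P1,e1,P2,e2,np.linalg.norm(P1-P2))
C=(P1+P2)/2;C[2]=.159;d=(P1-P2)[:2];print(C,np.degrees(np.arctan2(d[1],d[0])))
a=np.arctan2(d[1],d[0]);n=np.array([-np.sin(a),np.cos(a),0])
for s in(1,-1):
  print("x dir",s*n)
  for x,z in[(0,-20),(0,-60),(-26,-70),(-26,-104),(0,-118),(20,-107)]:
    p=C+s*n*x/1000+[0,0,z/1000]
    u,v=proj("side",p);U,V=proj("top",p)
    print((x,z),"side crop",round((u-140)*9),round((v-105)*9),"top crop",round((U-95)*11),round((V-210)*11))
for s,w in((None,None),):pass
E
```

```text
[0.43627146 0.37858137 0.16492485] 0.0015604835861102112 [0.37228503 0.39704548 0.1641415 ] 0.003569705729152989 0.06660180231694515
[0.40427825 0.38781343 0.159     ] -16.09617353779753
x dir [0.27725049 0.96079767 0.        ]
(0, -20) side crop 213 193 top crop 265 309
(0, -60) side crop 232 272 top crop 303 329
(-26, -70) side crop 243 333 top crop 398 361
(-26, -104) side crop 258 397 top crop 427 376
(0, -118) side crop 258 381 top crop 355 357
(20, -107) side crop 248 329 top crop 280 332
x dir [-0.27725049 -0.96079767 -0.        ]
(0, -20) side crop 213 193 top crop 265 309
(0, -60) side crop 232 272 top crop 303 329
(-26, -70) side crop 230 250 top crop 226 308
(-26, -104) side crop 245 314 top crop 258 325
(0, -118) side crop 258 381 top crop 355 357
(20, -107) side crop 258 393 top crop 410 372
```

```bash
python3 - <<'E'
from m import *
it=cv2.imread("pics/top0.png");is_=cv2.imread("pics/side0.png")
crop(it,"pics/t_d.png",225,155,55,55,11)
crop(is_,"pics/s_d.png",225,160,80,75,9)
# green handles
for s,t in[((190.75,196),(231.4,257.4)),((194,216),(253,264))]:print(two(s,t))
for nm,im,n,box in(("loop",it,"top",(238,168,22,36)),("loop",is_,"side",(250,172,25,28))):
    x,y,w,h=box;g=cv2.GaussianBlur(cv2.cvtColor(im,cv2.COLOR_BGR2GRAY),(3,3),0)[y:y+h,x:x+w]
    print(g.max(),np.median(g));m=g>(105 if n=="top" else 80)
    for s,c,mk in comp(m,8):
        ys,xs=np.nonzero(mk);pts=np.stack([xs+x,ys+y],1).astype(np.float32);r=cv2.minAreaRect(pts);print(nm,s[4],c+[x,y],r)
        print(onz(n,c[0]+x,c[1]+y,.132))
# lid disc in top
g=cv2.cvtColor(it,cv2.COLOR_BGR2HSV)
E
```

```text
(array([0.35220434, 0.04702857, 0.13774724]), np.float64(0.003916424248056752))
(array([ 0.33300862, -0.0176426 ,  0.1267775 ]), np.float64(0.0012735237991251043))
128 55.0
loop 29 [247.86206897 184.5862069 ] ((247.8500213623047, 184.54998779296875), (15.495159149169922, 1.8973664045333862), 71.56504821777344)
[0.57738645 0.00093825 0.132     ]
148 40.0
loop 131 [261.75572519 177.03816794] ((262.0, 180.5), (17.0, 24.0), 90.0)
[0.576453   0.00902404 0.132     ]
```

View pics/t_d.png

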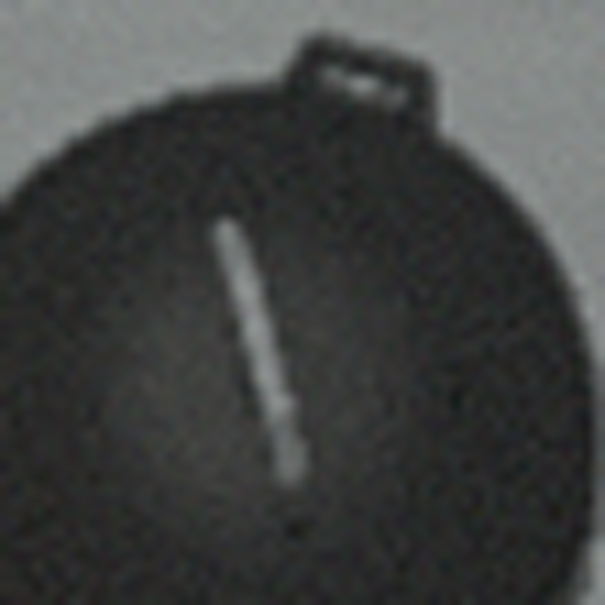

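View pics/s_d.png

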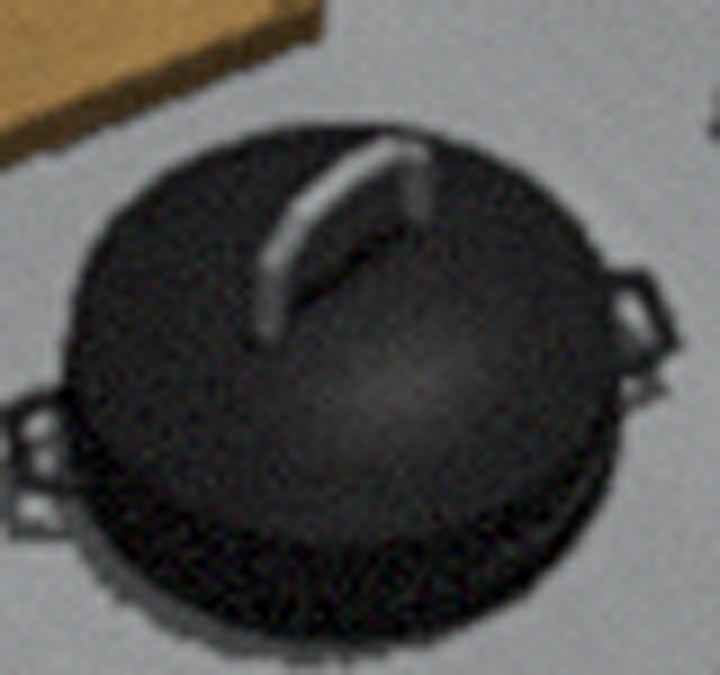

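```bash
python3 - <<'E'
from m import *
print(two((263.1,179.7),(248.1,184.5)))
A=two((255,189),(250.9,193.2));B=two((271.5,176.3),(245.5,175.9));print(A,B)
# pan ears top & lid outline
it=cv2.imread("pics/top0.png");g=cv2.GaussianBlur(cv2.cvtColor(it,cv2.COLOR_BGR2GRAY),(3,3),0)
m=np.zeros_like(g);m[150:240,205:290]=(g[150:240,205:290]<80)
m=cv2.morphologyEx(m,cv2.MORPH_OPEN,np.ones((13,13)))
c=max(cv2.findContours(m,0,2)[0],key=cv2.contourArea);e=cv2.fitEllipse(c);print(e,onz("top",*e[0],.032))
# ears: top crop b
e1=(210+240/5,140+110/5);e2=(210+148/5,140+440/5)
p,q=onz("top",*e1,.027),onz("top",*e2,.027);print(p,q,(p+q)/2,np.degrees(np.arctan2(*(p-q)[1::-1])),np.linalg.norm(p-q))
# rack
rr=[(210+x/5,140+y/5) for x,y in((455,240),(770,240),(612,80),(620,395))]
P=[onz("top",*r,.018) for r in rr];print(np.round(P,4),np.round(sum(P)/4,4))
s=(200+485/4,160+425/4);print("rack side",onz("side",*s,.018))
for uv in((530,240),(690,240),(612,162),(612,320)):print(onz("top",210+uv[0]/5,140+uv[1]/5,.02))
print(proj("top",(.575,.0,.132)))
E
```

```text
(array([5.77563497e-01, 5.64182608e-04, 1.27710562e-01]), np.float64(0.0024582221217047053))
(array([ 0.5488764 , -0.00730307,  0.11124681]), np.float64(0.01212686158718834)) (array([0.61085776, 0.00857701, 0.11632362]), np.float64(0.0022952044587435084))
((248.1324920654297, 198.15794372558594), (59.97187042236328, 63.90153121948242), 81.50691986083984) [5.57073145e-01 3.91098316e-04 3.20000000e-02]
[ 0.68376396 -0.03130428  0.027     ] [0.45784638 0.02707447 0.027     ] [ 0.57080517 -0.00211491  0.027     ] -14.488707049930548 0.23333845431962305
[[ 0.5972 -0.1761  0.018 ]
 [ 0.5995 -0.3868  0.018 ]
 [ 0.7106 -0.2842  0.018 ]
 [ 0.4929 -0.2835  0.018 ]] [ 0.6    -0.2827  0.018 ]
rack side [ 0.59665704 -0.29144748  0.018     ]
[ 0.59721661 -0.22601488  0.02      ]
[ 0.59839607 -0.33290037  0.02      ]
[ 0.65203721 -0.28228733  0.02      ]
[ 0.54306409 -0.27930406  0.02      ]
(np.float64(248.15410356641814), np.float64(185.33224033362984))
```

```bash
cat >> h.py <<'E'
def go(P,yaw_deg):
    o=robot.get_obs();M=R.from_quat(o["tool_rot"]);p=o["position"]
    ph=np.radians(yaw_deg);z=np.array([np.cos(ph),np.sin(ph),0]);y=np.array([0,0,-1.]);x=np.cross(y,z)
    T=R.from_matrix(np.stack([x,y,z],1))
    s=M.inv().apply(np.array(P)-p)/.5;w=(M.inv()*T).as_rotvec()/np.pi
    print("from",np.round(p,4),"row",np.round(s,4),np.round(w,4),"rows>=",round(max(np.linalg.norm(s)*8,np.linalg.norm(w)*180/10.7),1))
E
python3 - <<'E'
from h import *
for c in((126,275.6),(117,299)):print(onz("top",*c,.13))
go((.404,.388,.26),74)
E
```

```text
[0.29313417 0.36140122 0.13      ]
[0.22448884 0.38322592 0.13      ]
from [0.2747 0.5607 0.2357] row [ 0.3842 -0.0484 -0.1964] [ 0.0006 -0.0562 -0.0002] rows>= 3.5
```

```bash
python3 -m crank '[[0.1,-0.03,-0.05,0,-0.014,0,1],[0.2,-0.048,-0.1,0,-0.03,0,1],[0.3,-0.048,-0.15,0,-0.045,0,1],[0.384,-0.048,-0.196,0,-0.056,0,1],[0.384,-0.048,-0.196,0,-0.056,0,1],[0.384,-0.048,-0.196,0,-0.056,0,1]]'
python3 - <<'E'
from h import *
go((.404,.388,.154),74)
for n in("side","top"): cv2.imwrite(f"pics/{n}1.png",vision.camera(n))
crop("pics/top1.png","pics/t1.png",60,190,120,100,6)
crop("pics/side1.png","pics/s1.png",100,60,120,110,6)
E
```

```text
time: 0.85
position: [0.404, 0.3888, 0.2603]
tool_rot: [0.7, -0.099, 0.099, -0.7]
ft_force: [0.0, 0.1, -0.7]
grip_width: 0.0867
from [0.404  0.3888 0.2603] row [ 0.0006  0.2126 -0.0014] [ 0.     -0.0005 -0.0003] rows>= 1.7
```

View pics/t1.png

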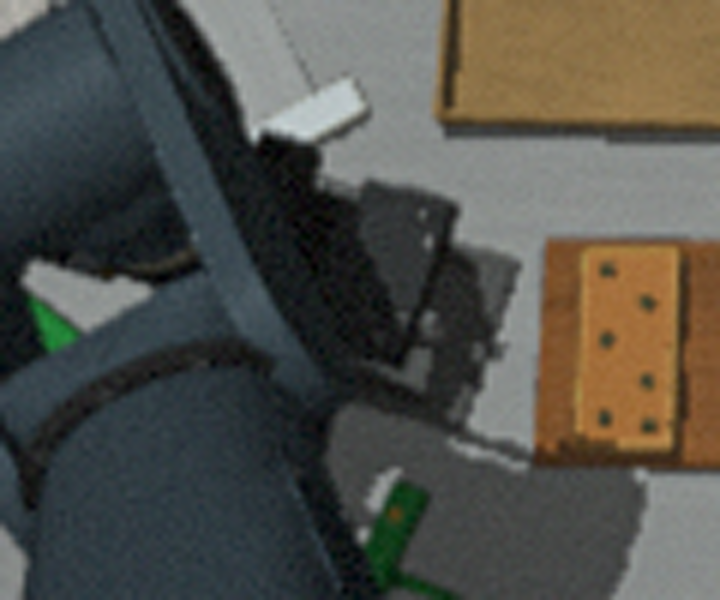

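View pics/s1.png

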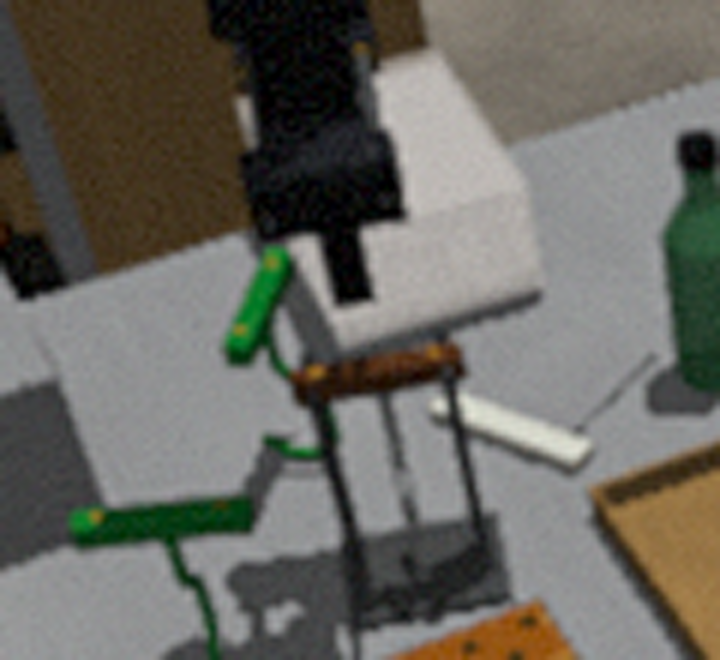

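```bash
python3 -m crank '[[0,0.07,0,0,0,0,1],[0,0.14,0,0,0,0,1],[0,0.19,0,0,0,0,1],[0,0.212,0,0,0,0,1],[0,0.212,0,0,0,0,1],[0,0.212,0,0,0,0,1]]'
python3 -m crank '[[0,0,0,0,0,0,0],[0,0,0,0,0,0,-0.4],[0,0,0,0,0,0,-1],[0,0,0,0,0,0,-1],[0,0,0,0,0,0,-1],[0,0,0,0,0,0,-1],[0,0,0,0,0,0,-1],[0,0,0,0,0,0,-1]]' 45
```

```text
time: 1.7
position: [0.4048, 0.3894, 0.1555]
tool_rot: [-0.7, 0.098, -0.099, 0.701]
ft_force: [-0.4, -0.1, -0.3]
grip_width: 0.0872
time: 2.7
position: [0.4044, 0.3887, 0.1545]
tool_rot: [-0.7, 0.099, -0.099, 0.7]
ft_force: [0.7, 0.4, -0.9]
grip_width: 0.0177
```

```bash
python3 -m crank '[[0,-0.04,0,0,0,0,-1],[0,-0.1,0,0,0,0,-1],[0,-0.2,0,0,0,0,-1],[0,-0.3,0,0,0,0,-1],[0,-0.4,0,0,0,0,-1],[0,-0.46,0,0,0,0,-1],[0,-0.46,0,0,0,0,-1]]'
python3 - <<'E'
from h import *
go((.50,.20,.385),106)
for n in("side","top"): cv2.imwrite(f"pics/{n}2.png",vision.camera(n))
crop("pics/top2.png","pics/t2.png",50,150,140,120,5)
crop("pics/side2.png","pics/s2.png",80,0,140,130,5)
E
```

```text
time: 3.58
position: [0.4051, 0.3893, 0.3868]
tool_rot: [-0.699, 0.097, -0.1, 0.701]
ft_force: [-0.1, -0.0, -1.5]
grip_width: 0.0175
from [0.4051 0.3893 0.3868] row [ 0.2868  0.0033 -0.3114] [-0.001  -0.178   0.0015] rows>= 3.4
```

View pics/s2.png

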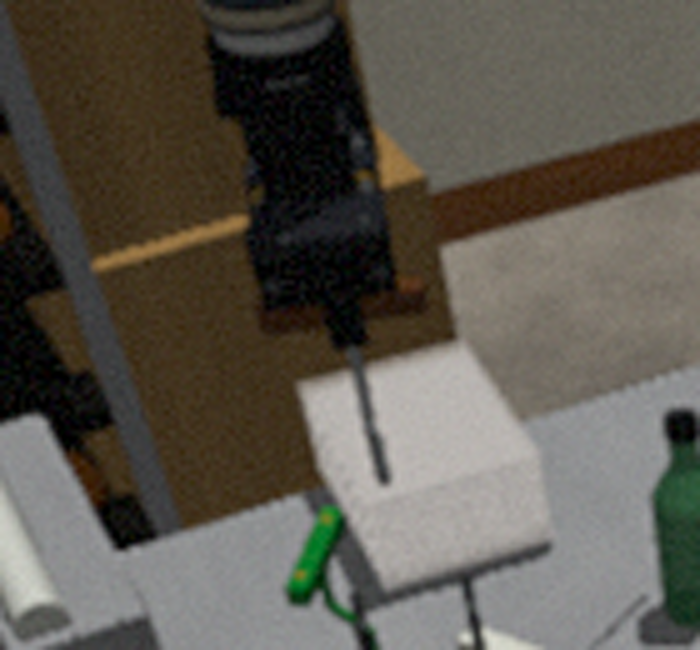

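```bash
python3 -m crank '[[0.05,0,-0.05,0,-0.03,0,-1],[0.1,0,-0.11,0,-0.06,0,-1],[0.16,0,-0.18,0,-0.1,0,-1],[0.22,0,-0.24,0,-0.14,0,-1],[0.26,0,-0.28,0,-0.165,0,-1],[0.287,0.003,-0.311,0,-0.178,0,-1],[0.287,0.003,-0.311,0,-0.178,0,-1],[0.287,0.003,-0.311,0,-0.178,0,-1]]'
python3 - <<'E'
from h import *
for n in("side","top"): cv2.imwrite(f"pics/{n}3.png",vision.camera(n))
crop("pics/top3.png","pics/t3.png",110,110,160,130,5)
crop("pics/side3.png","pics/s3.png",130,30,160,150,5)
E
```

```text
time: 4.68
position: [0.4984, 0.2, 0.3815]
tool_rot: [-0.7, -0.097, 0.1, 0.7]
ft_force: [-0.2, -0.4, -1.5]
grip_width: 0.0181
```

View pics/s3.png

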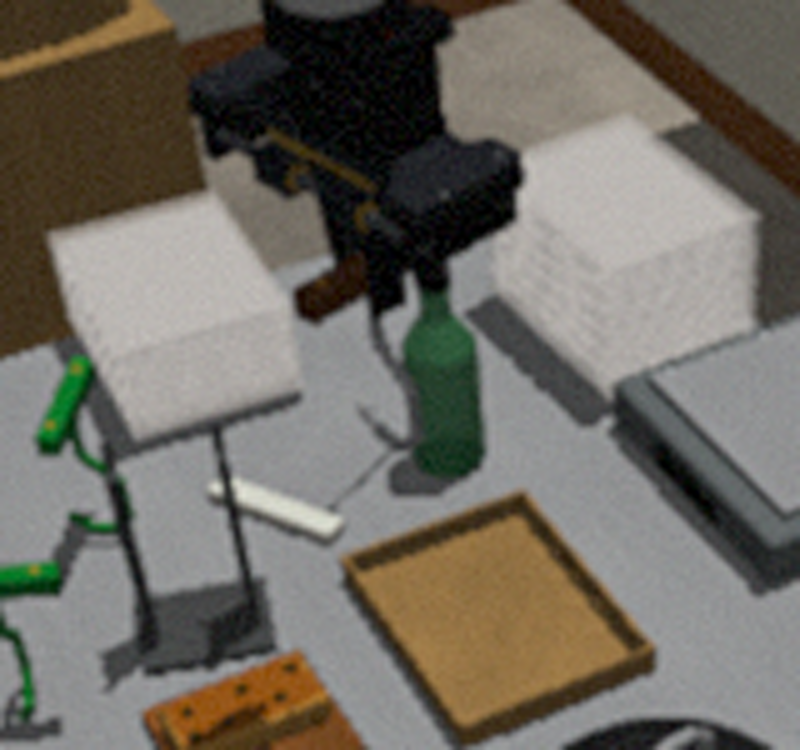

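View pics/t3.png

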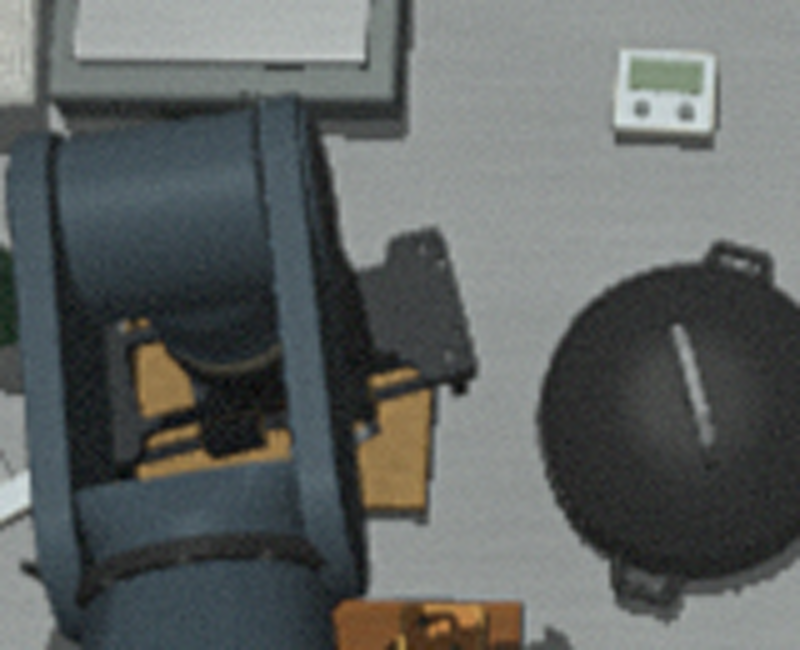

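```bash
python3 - <<'E'
from h import *
go((.595,-.062,.36),106)
E
```

```text
from [0.4986 0.2004 0.3823] row [ 0.0404  0.0443 -0.5576] [-0.0002  0.0003 -0.0005] rows>= 4.5
```

```bash
python3 -m crank '[[0.005,0,-0.06,0,0,0,-1],[0.01,0.01,-0.15,0,0,0,-1],[0.02,0.02,-0.25,0,0,0,-1],[0.03,0.03,-0.35,0,0,0,-1],[0.035,0.035,-0.45,0,0,0,-1],[0.04,0.044,-0.53,0,0,0,-1],[0.04,0.044,-0.558,0,0,0,-1],[0.04,0.044,-0.558,0,0,0,-1],[0.04,0.044,-0.558,0,0,0,-1]]'
python3 - <<'E'
from h import *
go((.595,-.062,.2135),106)
E
```

```text
time: 5.9
position: [0.595, -0.0613, 0.3613]
tool_rot: [-0.7, -0.099, 0.099, 0.7]
ft_force: [0.5, -0.6, -1.8]
grip_width: 0.0173
from [ 0.595  -0.0613  0.3613] row [-0.0004  0.2955 -0.0016] [-0.0003  0.0005  0.    ] rows>= 2.4
```

```bash
python3 -m crank '[[0,0.05,0,0,0,0,-1],[0,0.12,0,0,0,0,-1],[0,0.19,0,0,0,0,-1],[0,0.25,0,0,0,0,-1],[0,0.285,0,0,0,0,-1],[0,0.295,-0.001,0,0,0,-1],[0,0.295,-0.001,0,0,0,-1],[0,0.295,-0.001,0,0,0,-1]]'
python3 - <<'E'
from h import *
go((.577,.0005,.2135),106)
for n in("side","top"): cv2.imwrite(f"pics/{n}4.png",vision.camera(n))
crop("pics/top4.png","pics/t4.png",200,120,130,110,6)
crop("pics/side4.png","pics/s4.png",210,70,130,150,5)
E
```

```text
time: 6.9
position: [0.5963, -0.0634, 0.2148]
tool_rot: [0.701, 0.099, -0.098, -0.7]
ft_force: [-0.5, -0.2, -1.0]
grip_width: 0.0176
from [ 0.5963 -0.0634  0.2148] row [-0.0018  0.0024  0.1334] [0.0004 0.0002 0.0007] rows>= 1.1
```

View pics/s4.png

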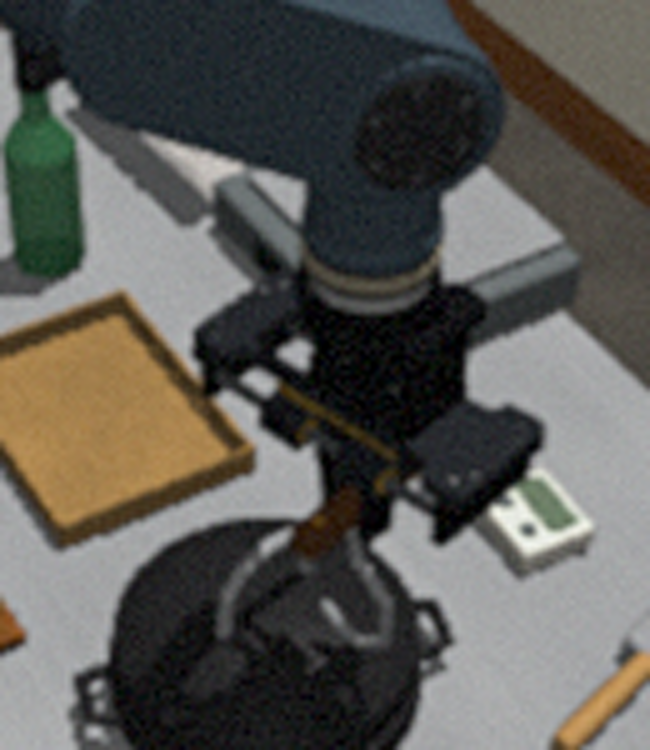

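View pics/t4.png

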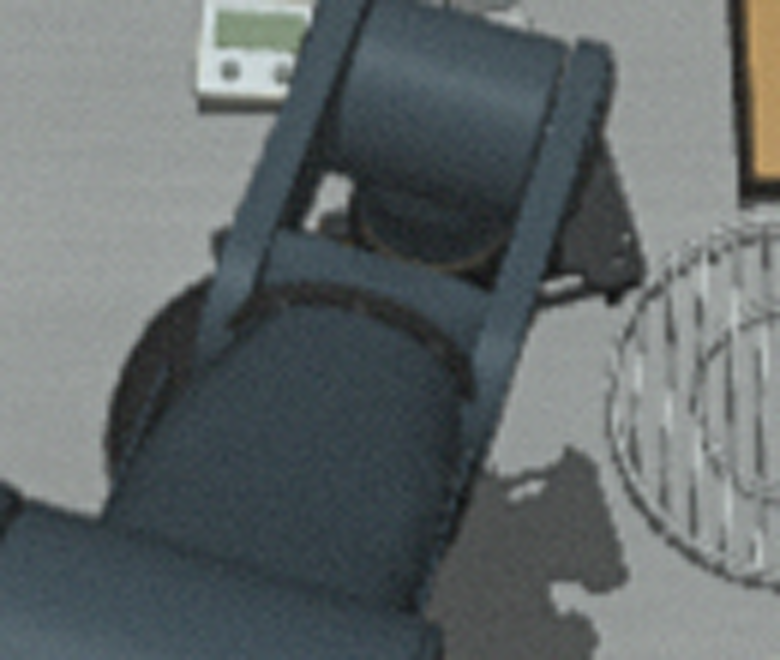

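```bash
python3 - <<'E'
from h import *
for z in(.103,.107):
  u,v=proj("side",(.5908,-.0442,.2193-z));print((u-210)*5,(v-70)*5)
E
python3 -m crank '[[0,0,0.02,0,0,0,-1],[0,0.001,0.045,0,0,0,-1],[0,0.002,0.07,0,0,0,-1],[-0.001,0.002,0.095,0,0,0,-1],[-0.002,0.002,0.115,0,0,0,-1],[-0.002,0.002,0.13,0,0,0,-1],[-0.002,0.002,0.132,0,0,0,-1],[-0.002,0.002,0.132,0,0,0,-1]]'
python3 - <<'E'
from h import *
go((.577,.0005,.2135),106)
for n in("side",): cv2.imwrite(f"pics/{n}5.png",vision.camera(n))
crop("pics/side5.png","pics/s5.png",210,100,130,130,6)
E
```

```text
323.6741799816076 598.259834028724
323.49991380125175 602.5615248733272
time: 8.0
position: [0.5766, -0.0006, 0.2126]
tool_rot: [0.7, 0.099, -0.098, -0.7]
ft_force: [-0.8, -0.5, -1.4]
grip_width: 0.0174
from [ 0.5766 -0.0006  0.2126] row [ 0.0013 -0.0018  0.0018] [0.0001 0.     0.0001] rows>= 0.0
```

View pics/s5.png

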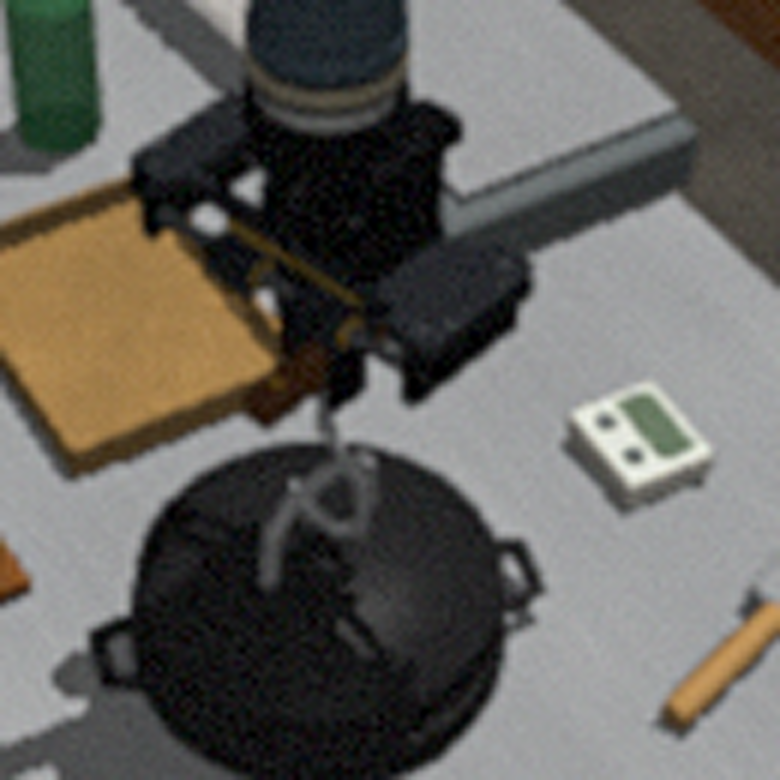

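```bash
python3 -m crank '[[0,-0.015,0,0,0,0,-1],[0,-0.03,0,0,0,0,-1],[0,-0.038,0,0,0,0,-1],[0,-0.046,0,0,0,0,-1],[0,-0.054,0,0,0,0,-1],[0,-0.062,0,0,0,0,-1],[0,-0.07,0,0,0,0,-1],[0,-0.078,0,0,0,0,-1],[0,-0.086,0,0,0,0,-1],[0,-0.086,0,0,0,0,-1]]' 60
python3 - <<'E'
from h import *
for n in("side",): cv2.imwrite(f"pics/{n}6.png",vision.camera(n))
crop("pics/side6.png","pics/s6.png",210,100,130,130,6)
E
```

```text
time: 9.3
position: [0.5767, -0.0004, 0.256]
tool_rot: [0.7, 0.099, -0.098, -0.7]
ft_force: [0.2, 0.2, -7.2]
grip_width: 0.0175
```

View pics/s6.png

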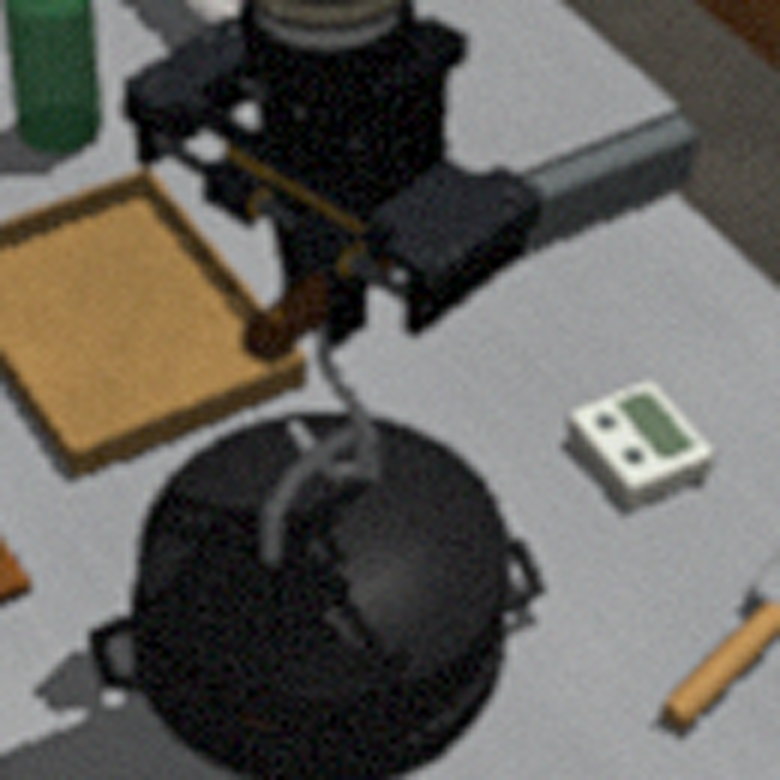

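```bash
python3 -m crank '[[0,-0.01,0,0,0,0,-1],[0,-0.025,0,0,0,0,-1],[0,-0.045,0,0,0,0,-1],[0,-0.065,0,0,0,0,-1],[0,-0.085,0,0,0,0,-1],[0,-0.105,0,0,0,0,-1],[0,-0.12,0,0,0,0,-1],[0,-0.128,0,0,0,0,-1],[0,-0.13,0,0,0,0,-1],[0,-0.13,0,0,0,0,-1]]'
python3 - <<'E'
from h import *
go((.599,-.283,.32),106)
go((.599,-.283,.32),90)
E
```

```text
time: 10.6
position: [0.5762, -0.0004, 0.3203]
tool_rot: [-0.7, -0.098, 0.099, 0.7]
ft_force: [-0.0, 0.1, -6.9]
grip_width: 0.0176
from [ 5.762e-01 -4.000e-04  3.203e-01] row [-1.121e-01  4.000e-04 -5.559e-01] [-0.0001  0.     -0.0002] rows>= 4.5
from [ 5.762e-01 -4.000e-04  3.203e-01] row [-1.121e-01  4.000e-04 -5.559e-01] [-0.0001  0.0889 -0.0002] rows>= 4.5
```

```bash
python3 -m crank '[[0,0,-0.004,0,0,0,-1],[-0.002,0,-0.012,0,0,0,-1],[-0.005,0,-0.024,0,0,0,-1],[-0.008,0,-0.04,0,0,0,-1],[-0.012,0,-0.06,0,0,0,-1],[-0.018,0,-0.085,0,0,0,-1],[-0.023,0,-0.115,0,0,0,-1],[-0.03,0,-0.15,0,0,0,-1],[-0.037,0,-0.185,0,0,0,-1],[-0.044,0,-0.22,0,0,0,-1]]'
python3 -m crank '[[-0.007,0,-0.035,0,0,0,-1],[-0.014,0,-0.07,0,0,0,-1],[-0.021,0,-0.105,0,0,0,-1],[-0.028,0,-0.14,0,0,0,-1],[-0.035,0,-0.175,0,0,0,-1],[-0.042,0,-0.21,0,0,0,-1],[-0.048,0,-0.24,0,0,0,-1],[-0.053,0,-0.265,0,0,0,-1],[-0.057,0,-0.285,0,0,0,-1],[-0.06,0,-0.3,0,0,0,-1]]'
python3 - <<'E'
from h import *
go((.599,-.283,.32),106)
E
```

```text
time: 11.85
position: [0.5857, -0.1137, 0.3205]
tool_rot: [0.7, 0.098, -0.098, -0.7]
ft_force: [0.0, -0.2, -7.3]
grip_width: 0.0175
time: 13.1
position: [0.5981, -0.2651, 0.3205]
tool_rot: [-0.7, -0.098, 0.098, 0.7]
ft_force: [0.3, 0.1, -6.5]
grip_width: 0.0171
from [ 0.5981 -0.2651  0.3205] row [-0.0082  0.0009 -0.0348] [-0.0001  0.     -0.    ] rows>= 0.3
```

```bash
python3 -m crank '[[-0.003,0,-0.015,0,0,0,-1],[-0.006,0,-0.026,0,0,0,-1],[-0.008,0.01,-0.033,0,0,0,-1],[-0.008,0.03,-0.035,0,0,0,-1],[-0.008,0.055,-0.035,0,0,0,-1],[-0.008,0.08,-0.035,0,0,0,-1],[-0.008,0.11,-0.035,0,0,0,-1],[-0.008,0.14,-0.035,0,0,0,-1],[-0.008,0.155,-0.035,0,0,0,-1],[-0.008,0.16,-0.035,0,0,0,-1]]'
python3 - <<'E'
from h import *
go((.599,-.283,.2265),106)
for n in("side","top"): cv2.imwrite(f"pics/{n}7.png",vision.camera(n))
crop("pics/side7.png","pics/s7.png",220,130,170,170,4)
crop("pics/top7.png","pics/t7.png",210,120,180,110,4)
E
```

```text
time: 14.35
position: [0.599, -0.2825, 0.2398]
tool_rot: [-0.7, -0.098, 0.099, 0.7]
ft_force: [0.8, -0.6, -7.0]
grip_width: 0.017
from [ 0.599  -0.2825  0.2398] row [-0.0002  0.0266 -0.001 ] [-0.0002  0.     -0.0002] rows>= 0.2
```

View pics/s7.png

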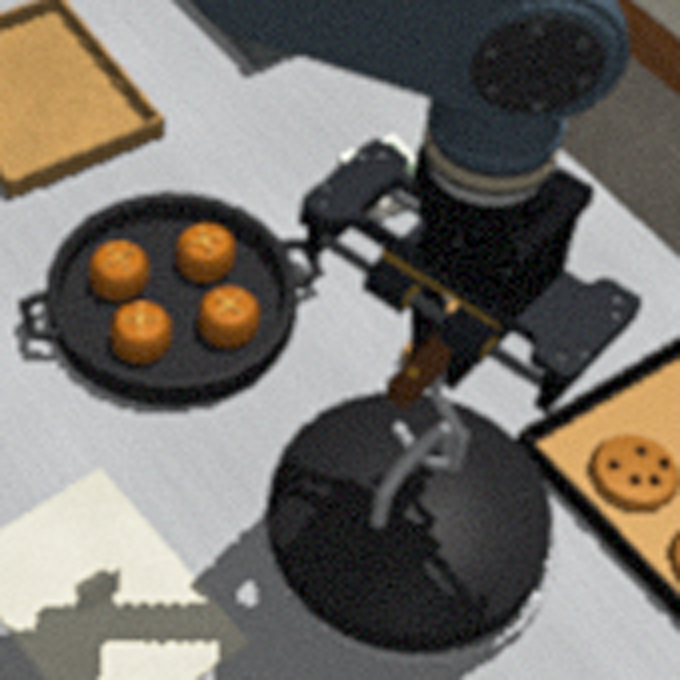

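View pics/t7.png

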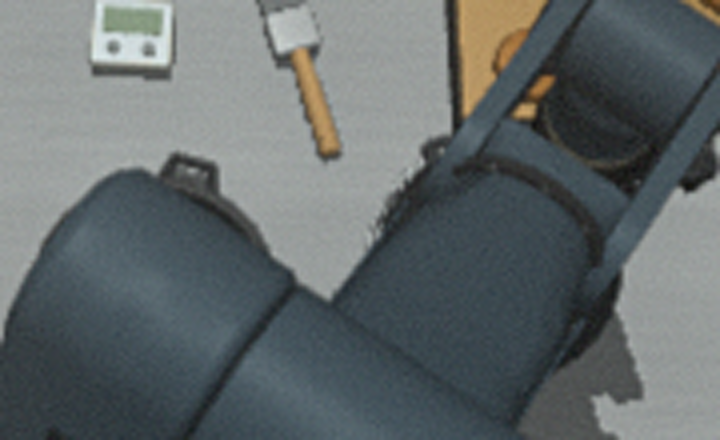

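```bash
python3 -m crank '[[0,0.006,0,0,0,0,-1],[0,0.012,0,0,0,0,-1],[0,0.016,0,0,0,0,-1],[0,0.02,0,0,0,0,-1],[0,0.024,0,0,0,0,-1],[0,0.028,0,0,0,0,-1],[0,0.032,0,0,0,0,-1],[0,0.036,0,0,0,0,-1],[0,0.04,0,0,0,0,-1],[0,0.04,0,0,0,0,-1]]'
```

```text
time: 15.7
position: [0.5991, -0.2826, 0.2206]
tool_rot: [0.7, 0.098, -0.098, -0.7]
ft_force: [0.0, -0.0, -1.5]
grip_width: 0.0175
```

```bash
python3 -m crank '[[0,0.01,0,0,0,0,-1],[0,0.02,0,0,0,0,-1],[0,0.03,0,0,0,0,-1],[0,0.034,0,0,0,0,-1],[0,0.034,0,0,0,0,-1],[0,0.034,0,0,0,0,-1]]'
python3 - <<'E'
from h import *
for n in("side",): cv2.imwrite(f"pics/{n}8.png",vision.camera(n))
crop("pics/side8.png","pics/s8.png",260,190,130,120,6)
E
```

```text
time: 16.45
position: [0.5992, -0.2826, 0.2037]
tool_rot: [0.7, 0.099, -0.098, -0.7]
ft_force: [-0.7, 0.1, -1.8]
grip_width: 0.017
```

View pics/s8.png

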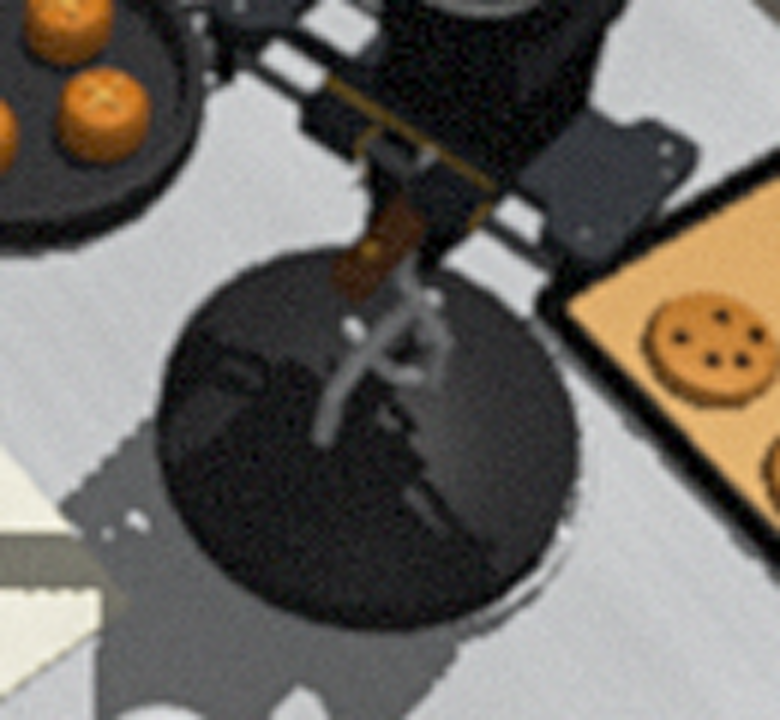

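```bash
python3 -m crank '[[0,0,-0.015,0,0,0,-1],[0,0,-0.035,0,0,0,-1],[0,0,-0.055,0,0,0,-1],[0,0,-0.08,0,0,0,-1],[0,0,-0.105,0,0,0,-1],[0,0,-0.13,0,0,0,-1],[0,0,-0.14,0,0,0,-1],[0,0,-0.14,0,0,0,-1]]'
python3 - <<'E'
from h import *
for n in("side",): cv2.imwrite(f"pics/{n}9.png",vision.camera(n))
crop("pics/side9.png","pics/s9.png",260,190,130,120,6)
E
```

```text
time: 17.5
position: [0.6184, -0.3502, 0.2034]
tool_rot: [-0.7, -0.098, 0.098, 0.7]
ft_force: [0.4, 0.2, -1.9]
grip_width: 0.0172
```

View pics/s9.png

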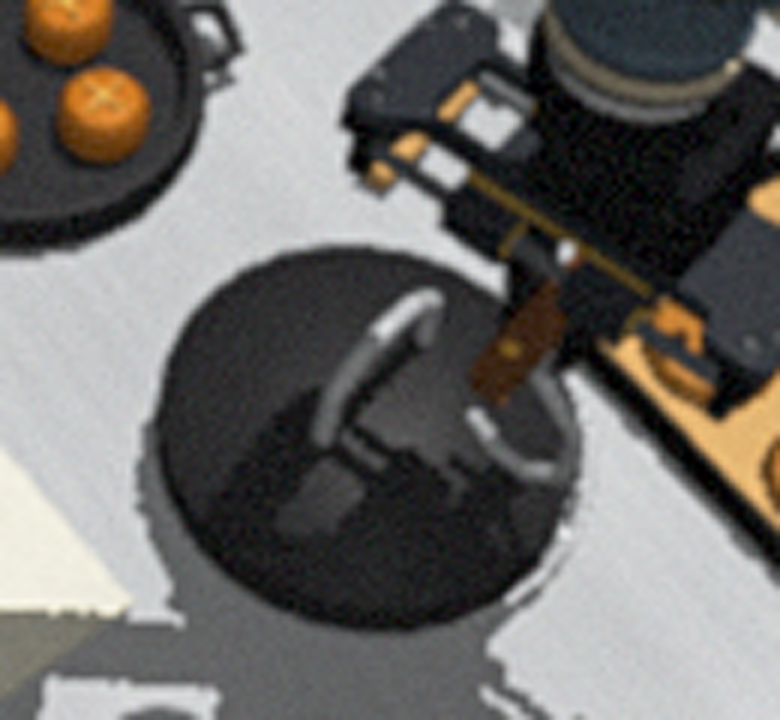

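```bash
python3 -m crank '[[0,-0.06,0,0,0,0,-1],[0,-0.15,0,0,0,0,-1],[0,-0.25,0,0,0,0,-1],[0,-0.33,0,0,0,0,-1],[0,-0.37,0,0,0,0,-1],[0,-0.37,0,0,0,0,-1],[0,-0.37,0,0,0,0,-1]]'
python3 - <<'E'
from h import *
go((.60,.0,.385),106)
E
```

```text
time: 18.42
position: [0.6178, -0.3491, 0.387]
tool_rot: [-0.699, -0.098, 0.099, 0.701]
ft_force: [-0.1, 0.0, -1.7]
grip_width: 0.0174
from [ 0.6178 -0.3491  0.387 ] row [0.1584 0.0054 0.6808] [-0.0008  0.0001 -0.0005] rows>= 5.6
```

```bash
python3 -m crank '[[0.01,0,0.06,0,0,0,-1],[0.03,0,0.16,0,0,0,-1],[0.06,0,0.26,0,0,0,-1],[0.08,0,0.36,0,0,0,-1],[0.11,0,0.46,0,0,0,-1],[0.13,0,0.56,0,0,0,-1],[0.15,0.004,0.64,0,0,0,-1],[0.158,0.005,0.68,0,0,0,-1],[0.158,0.005,0.68,0,0,0,-1]]'
python3 - <<'E'
from h import *
go((.4044,.3887,.385),74)
E
```

```text
time: 19.55
position: [0.6002, -0.0005, 0.3851]
tool_rot: [0.7, 0.098, -0.1, -0.7]
ft_force: [-0.4, -0.4, -2.0]
grip_width: 0.0176
from [ 6.002e-01 -5.000e-04  3.851e-01] row [-1.600e-01  7.000e-04  8.565e-01] [ 1.000e-04  1.784e-01 -6.000e-04] rows>= 7.0
```

```bash
python3 -m crank '[[-0.01,0,0.06,0,0.01,0,-1],[-0.03,0,0.16,0,0.03,0,-1],[-0.05,0,0.27,0,0.055,0,-1],[-0.07,0,0.38,0,0.08,0,-1],[-0.09,0,0.49,0,0.105,0,-1],[-0.11,0,0.6,0,0.13,0,-1],[-0.13,0,0.71,0,0.15,0,-1],[-0.15,0.001,0.8,0,0.168,0,-1],[-0.16,0.001,0.856,0,0.178,0,-1],[-0.16,0.001,0.856,0,0.178,0,-1]]'
python3 - <<'E'
from h import *
go((.4044,.3887,.20),74)
E
```

```text
time: 20.8
position: [0.4062, 0.3884, 0.3851]
tool_rot: [0.701, -0.098, 0.098, -0.7]
ft_force: [0.4, -0.3, -0.6]
grip_width: 0.017
from [0.4062 0.3884 0.3851] row [-3.800e-03  3.703e-01 -1.000e-04] [0.0002 0.0002 0.0002] rows>= 3.0
```

```bash
python3 -m crank '[[-0.003,0.02,0,0,0,0,-1],[-0.003,0.08,0,0,0,0,-1],[-0.003,0.16,0,0,0,0,-1],[-0.003,0.25,0,0,0,0,-1],[-0.003,0.33,0,0,0,0,-1],[-0.003,0.37,0,0,0,0,-1],[-0.003,0.37,0,0,0,0,-1],[-0.003,0.37,0,0,0,0,-1]]'
python3 - <<'E'
from h import *
go((.4044,.3887,.1545),74)
for n in("side",): cv2.imwrite(f"pics/{n}10.png",vision.camera(n))
crop("pics/side10.png","pics/s10.png",100,60,120,110,6)
E
```

```text
time: 21.8
position: [0.4055, 0.3881, 0.2012]
tool_rot: [-0.7, 0.099, -0.1, 0.7]
ft_force: [1.1, 0.2, -2.2]
grip_width: 0.0171
from [0.4055 0.3881 0.2012] row [-0.0026  0.0934  0.0005] [-0.0003 -0.0006  0.0004] rows>= 0.7
```

View pics/s10.png

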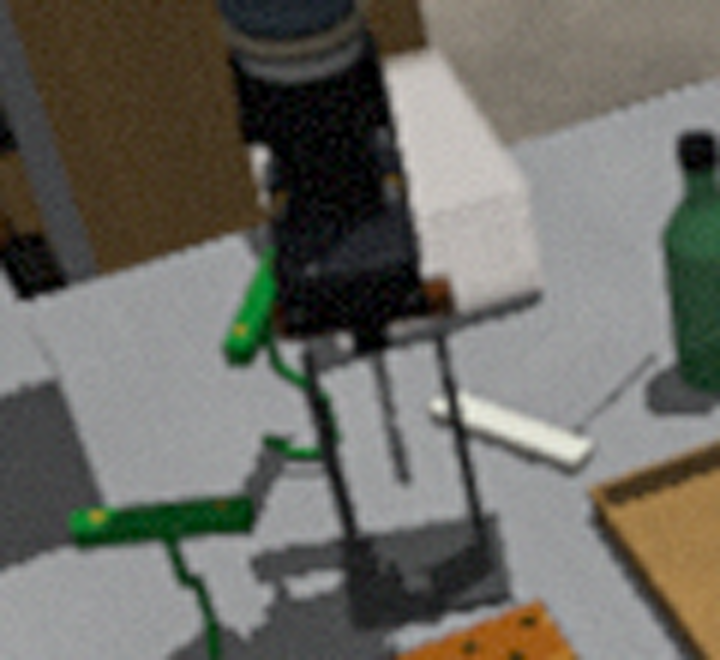

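```bash
python3 -m crank '[[-0.002,0.02,0,0,0,0,-1],[-0.002,0.04,0,0,0,0,-1],[-0.002,0.06,0,0,0,0,-1],[-0.002,0.08,0,0,0,0,-1],[-0.002,0.09,0,0,0,0,-1],[-0.002,0.093,0,0,0,0,-1],[-0.002,0.093,0,0,0,0,-1],[-0.002,0.093,0,0,0,0,-1]]'
```

```text
time: 22.85
position: [0.4029, 0.3886, 0.1545]
tool_rot: [0.7, -0.099, 0.098, -0.7]
ft_force: [-3.0, -1.7, 6.2]
grip_width: 0.0175
```

```bash
python3 -m crank '[[0,0,0,0,0,0,-0.5],[0,0,0,0,0,0,-0.2],[0,0,0,0,0,0,0.2],[0,0,0,0,0,0,0.6],[0,0,0,0,0,0,1],[0,0,0,0,0,0,1]]'
python3 -m crank '[[0,-0.05,0,0,0,0,1],[0,-0.12,0,0,0,0,1],[0,-0.2,0,0,0,0,1],[0,-0.3,0,0,0,0,1],[0,-0.3,0,0,0,0,1]]'
python3 - <<'E'
from h import *
for n in("side",): cv2.imwrite(f"pics/{n}11.png",vision.camera(n))
crop("pics/side11.png","pics/s11.png",100,30,140,140,5)
go((.42,.27,.24),90)
E
```

```text
time: 23.6
position: [0.4033, 0.3888, 0.154]
tool_rot: [-0.7, 0.099, -0.099, 0.7]
ft_force: [-0.1, -1.2, -0.4]
grip_width: 0.0635
time: 24.22
position: [0.4055, 0.3903, 0.3086]
tool_rot: [-0.698, 0.096, -0.101, 0.703]
ft_force: [-0.3, 0.4, -0.7]
grip_width: 0.0872
from [0.4041 0.3893 0.3061] row [ 0.0961  0.1316 -0.221 ] [-0.001  -0.0891  0.0012] rows>= 2.2
```

View pics/s11.png

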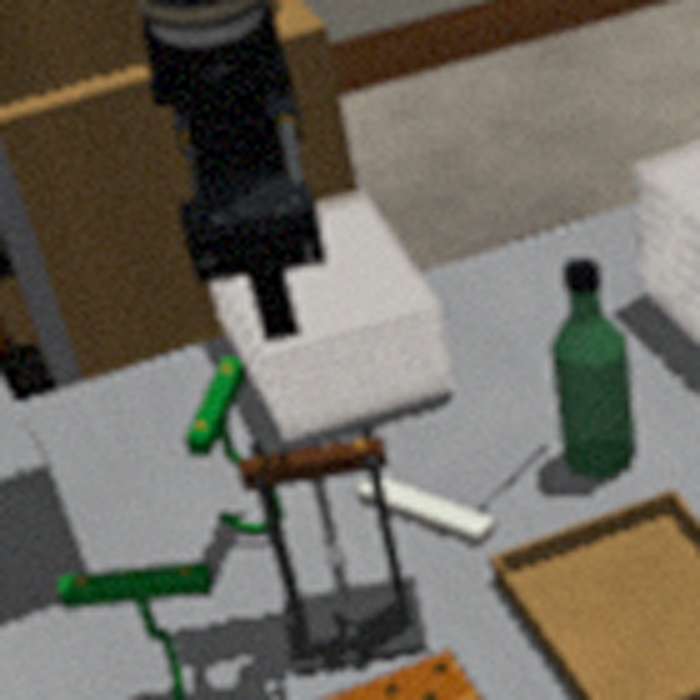

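```bash
python3 - <<'E'
from m import *
it=vision.camera("top");cv2.imwrite("pics/top11.png",it)
E
```

```text
(no output)
```

View pics/top11.png

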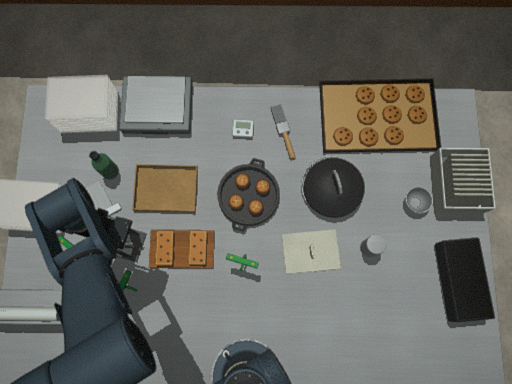

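View pics/side11.png

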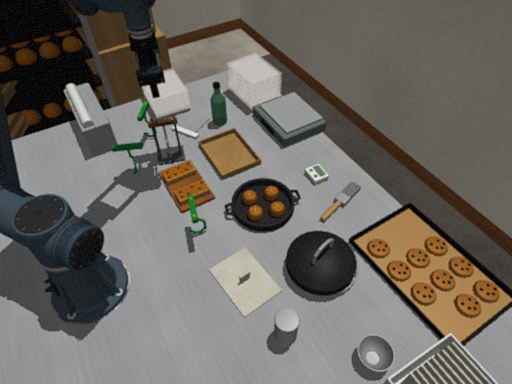

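```bash
cat > meas.py <<'E'
from m import *
def corners(n,r,z):
    bx=cv2.boxPoints(r);P=np.array([onz(n,u,v,z) for u,v in bx])
    c=P.mean(0);e1=P[1]-P[0];e2=P[2]-P[1]
    return np.round(c,4),[(round(float(np.linalg.norm(e)),4),round(float(np.degrees(np.arctan2(e[1],e[0]))),1)) for e in(e1,e2)]
def show(nm,n,im,box,lo,hi,z,k=4,amin=20):
    for a,c,r,cn in reg(n,im,box,lo,hi,amin)[:k]:
        print(nm,n,a,np.round(c,1),*corners(n,r,z),np.round(onz(n,*c,z)[:2],4))
E
python3 - <<'E'
from meas import *
it=cv2.imread("pics/top11.png");s=cv2.imread("pics/side11.png")
show("slabs","top",it,(145,225,75,50),(12,100,138),(25,255,255),.034)
show("slabs","side",s,(155,155,65,60),(8,150,110),(25,255,255),.030)
show("tray","top",it,(130,160,72,60),(8,70,60),(25,255,255),.024,1)
show("sep","top",it,(275,225,75,55),(24,12,130),(45,60,255),.004,1)
show("rolls","top",it,(220,165,60,60),(5,120,90),(25,255,255),.030)
show("rolls","side",s,(230,180,65,50),(5,120,70),(25,255,255),.025)
E
python3 - <<'E'
from h import *
crop("pics/top11.png","pics/t11.png",120,155,110,120,6)
crop("pics/side11.png","pics/s11b.png",150,125,115,90,6)
E
```

```text
slabs top 554 [163.6 247.5] [0.3907 0.2714 0.034 ] [(0.1091, 0.5), (0.0537, -92.1)] [0.3902 0.2709]
slabs top 541 [196.9 247. ] [0.3937 0.1639 0.034 ] [(0.1064, -1.0), (0.0541, -92.7)] [0.393  0.1635]
slabs side 619 [188.  187.2] [0.3873 0.1772 0.03  ] [(0.1271, 3.4), (0.0948, -97.5)] [0.3876 0.1791]
slabs side 363 [177.4 170.9] [0.3857 0.2691 0.03  ] [(0.1233, 0.3), (0.058, -99.2)] [0.387  0.2692]
slabs side 76 [203.3 198.3] [0.4126 0.11   0.03  ] [(0.0638, 2.1), (0.0213, -97.4)] [0.411 0.108]
slabs side 38 [184.2 206.7] [0.342  0.1082 0.03  ] [(0.0275, -6.6), (0.0188, -100.0)] [0.3425 0.1078]
tray top 2882 [164.8 188. ] [0.592  0.2813 0.024 ] [(0.1606, 2.5), (0.2152, -90.8)] [0.5906 0.2794]
sep top 2262 [310.6 251.2] [ 0.3881 -0.2066  0.004 ] [(0.1869, -83.9), (0.1333, -176.3)] [ 0.3874 -0.2062]
rolls top 144 [255.3 206. ] [ 0.5313 -0.0242  0.03  ] [(0.043, -89.4), (0.0404, -179.7)] [ 0.5313 -0.0234]
rolls top 143 [235.5 200.8] [0.5475 0.042  0.03  ] [(0.0431, -89.4), (0.0406, -179.1)] [0.5482 0.0422]
rolls top 138 [262.3 185.7] [ 0.6005 -0.046   0.03  ] [(0.0409, -43.5), (0.043, -135.6)] [ 0.6006 -0.0461]
rolls top 134 [241.9 179.6] [0.6213 0.0217 0.03  ] [(0.0402, -89.4), (0.038, -179.3)] [0.621  0.0219]
rolls side 341 [252.4 204.1] [0.5414 0.0095 0.025 ] [(0.0498, -5.6), (0.127, -105.6)] [0.5396 0.0067]
rolls side 167 [277.2 207.5] [ 0.6011 -0.0462  0.025 ] [(0.046, -31.0), (0.054, -123.2)] [ 0.6013 -0.0469]
rolls side 150 [271.3 191.6] [0.6223 0.0214 0.025 ] [(0.058, 58.6), (0.0443, -31.0)] [0.6211 0.021 ]
```

View pics/t11.png

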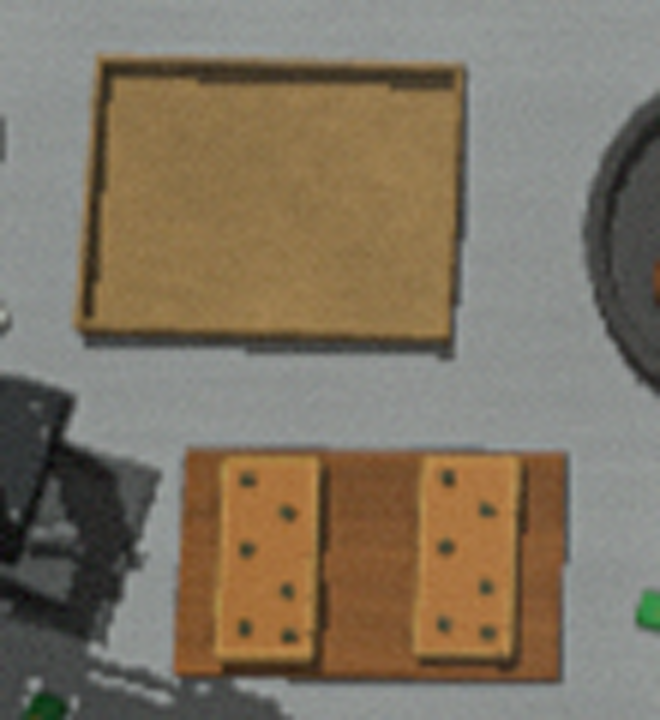

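View pics/s11b.png

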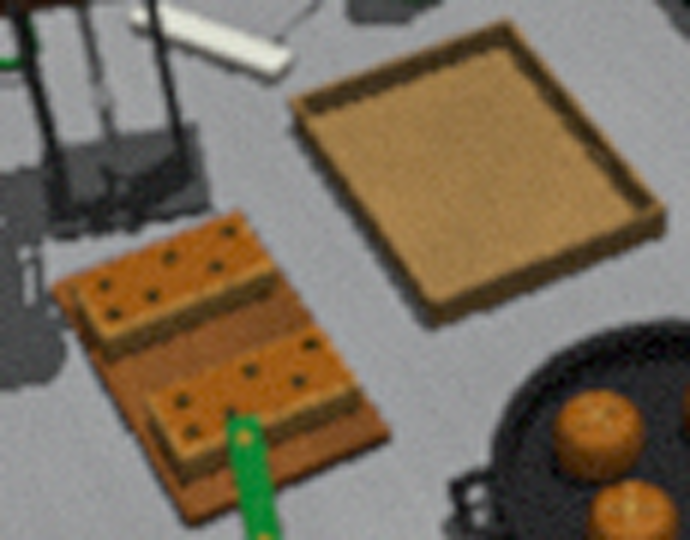

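```bash
python3 - <<'E'
from h import *
def quad(n,cs,z,o,s):
    P=np.array([onz(n,o[0]+u/s,o[1]+v/s,z) for u,v in cs])
    L=[np.linalg.norm(P[i]-P[(i+1)%4]) for i in range(4)]
    d=(P[0]+P[1]-P[2]-P[3])[:2]; d2=(P[0]+P[3]-P[1]-P[2])[:2]
    print(np.round(P.mean(0),4),np.round(L,4),np.degrees(np.arctan2(d[1],d[0])).round(1),np.degrees(np.arctan2(d2[1],d2[0])).round(1)-90)
o=(120,155)
quad("top",[(98,57),(465,66),(452,340),(78,331)],.024,o,6)
quad("top",[(222,456),(323,458),(315,658),(214,656)],.034,o,6)
quad("top",[(421,456),(521,460),(515,658),(414,656)],.034,o,6)
o=(150,125) # side: tray corners ; 
quad("side",[(512,20),(664,212),(434,325),(292,105)],.024,o,6)
quad("side",[(238,213),(278,265),(112,343),(74,290)],.034,o,6)
E
```

```text
[0.5912 0.2769 0.024 ] [0.2071 0.1572 0.2064 0.1575] -0.4 -0.7999999999999972
[0.3896 0.2673 0.034 ] [0.0548 0.1077 0.054  0.1078] 0.7 -0.5
[0.3906 0.1601 0.034 ] [0.0543 0.1066 0.0539 0.1077] 0.2 -1.0999999999999943
[0.5917 0.2681 0.024 ] [0.2049 0.1621 0.2154 0.1586] 2.1 -2.299999999999997
[0.3916 0.2606 0.034 ] [0.0521 0.1075 0.0506 0.1085] 4.5 3.0
```

```bash
python3 - <<'E'
from h import *
go((.383,.262,.27),90)
E
```

```text
from [0.4031 0.3887 0.3042] row [ 0.0313  0.0683 -0.2546] [-0.0001 -0.0891  0.0001] rows>= 2.1
```

```bash
python3 -m crank '[[0.005,0,-0.06,0,-0.02,0,1],[0.015,0.01,-0.13,0,-0.045,0,1],[0.025,0.04,-0.2,0,-0.07,0,1],[0.031,0.068,-0.254,0,-0.089,0,1],[0.031,0.068,-0.254,0,-0.089,0,1],[0.031,0.068,-0.254,0,-0.089,0,1]]' 20
python3 - <<'E'
from h import *
go((.383,.262,.029),90)
E
```

```text
time: 25.08
position: [0.3833, 0.2629, 0.2696]
tool_rot: [-0.707, 0.001, -0.0, 0.707]
ft_force: [0.4, 0.6, -0.1]
grip_width: 0.087
from [0.3833 0.2629 0.2696] row [-2.000e-04  4.812e-01 -1.900e-03] [-0.0001 -0.0004 -0.0002] rows>= 3.8
```

```bash
python3 -m crank '[[0,0.08,0,0,0,0,1],[0,0.18,0,0,0,0,1],[0,0.28,-0.001,0,0,0,1],[0,0.37,-0.001,0,0,0,1],[0,0.44,-0.001,0,0,0,1],[0,0.47,-0.002,0,0,0,1],[0,0.481,-0.002,0,0,0,1],[0,0.481,-0.002,0,0,0,1]]'
python3 -m crank '[[0,0,0,0,0,0,0.6],[0,0,0,0,0,0,0.3],[0,0,0,0,0,0,0],[0,0,0,0,0,0,-0.5],[0,0,0,0,0,0,-1],[0,0,0,0,0,0,-1],[0,0,0,0,0,0,-1]]' 20
```

```text
time: 26.08
position: [0.3836, 0.2622, 0.0295]
tool_rot: [-0.707, -0.0, -0.0, 0.707]
ft_force: [0.2, -0.5, -0.1]
grip_width: 0.0873
time: 26.95
position: [0.3838, 0.2618, 0.03]
tool_rot: [-0.707, -0.0, -0.001, 0.707]
ft_force: [-0.5, 2.5, 5.6]
grip_width: 0.0548
```

```bash
python3 -m crank '[[0,-0.03,0,0,0,0,-1],[0,-0.1,0,0,0,0,-1],[0,-0.2,0,0,0,0,-1],[0,-0.28,0,0,0,0,-1],[0,-0.3,0,0,0,0,-1],[0,-0.3,0,0,0,0,-1]]'
python3 - <<'E'
from h import *
go((.585,.319,.18),90)
E
```

```text
time: 27.7
position: [0.3827, 0.2611, 0.1797]
tool_rot: [0.707, -0.0, 0.0, -0.707]
ft_force: [0.2, 0.1, -1.9]
grip_width: 0.0548
from [0.3827 0.2611 0.1797] row [ 0.4047 -0.0006  0.1158] [ 0.0001 -0.0001  0.    ] rows>= 3.4
```

```bash
python3 -m crank '[[0.06,0,0,0,0,0,-1],[0.16,0,0.01,0,0,0,-1],[0.27,0,0.04,0,0,0,-1],[0.36,0,0.08,0,0,0,-1],[0.4,0,0.11,0,0,0,-1],[0.404,0,0.115,0,0,0,-1],[0.404,0,0.115,0,0,0,-1]]'
python3 - <<'E'
from h import *
go((.585,.319,.024),90)
E
```

```text
time: 28.58
position: [0.583, 0.3181, 0.1773]
tool_rot: [0.708, -0.002, -0.002, -0.706]
ft_force: [-0.1, -0.2, -0.2]
grip_width: 0.055
from [0.583  0.3181 0.1773] row [0.0056 0.3066 0.0024] [ 0.0006  0.     -0.0016] rows>= 2.5
```

```bash
python3 -m crank '[[0.002,0.06,0,0,0,0,-1],[0.004,0.14,0.001,0,0,0,-1],[0.004,0.21,0.001,0,0,0,-1],[0.004,0.27,0.001,0,0,0,-1],[0.004,0.295,0.001,0,0,0,-1],[0.004,0.302,0.001,0,0,0,-1],[0.004,0.302,0.001,0,0,0,-1],[0.004,0.302,0.001,0,0,0,-1]]'
```

```text
time: 29.58
position: [0.588, 0.3197, 0.03]
tool_rot: [-0.707, -0.001, -0.001, 0.707]
ft_force: [-0.3, -0.2, -1.7]
grip_width: 0.0549
```

```bash
python3 -m crank '[[-0.003,0.006,0,0,0,0,-1],[-0.004,0.013,0,0,0,0,-1],[-0.004,0.015,0,0,0,0,-1],[-0.004,0.015,0,0,0,0,-1]]'
```

```text
time: 30.08
position: [0.5852, 0.3195, 0.022]
tool_rot: [-0.707, -0.0, -0.0, 0.707]
ft_force: [-1.8, -0.6, 5.3]
grip_width: 0.0551
```

```bash
python3 -m crank '[[0,0,0,0,0,0,0.3],[0,0,0,0,0,0,0.4],[0,0,0,0,0,0,0.5],[0,0,0,0,0,0,0.5],[0,-0.03,0,0,0,0,0.5],[0,-0.1,0,0,0,0,0.5],[0,-0.2,0,0,0,0,0.5],[0,-0.3,0,0,0,0,0.6],[0,-0.3,0,0,0,0,1],[0,-0.3,0,0,0,0,1]]'
python3 - <<'E'
from h import *
go((.385,.1627,.17),90)
for n in("side",): cv2.imwrite(f"pics/{n}12.png",vision.camera(n))
crop("pics/side12.png","pics/s12.png",140,100,140,130,5)
E
```

```text
time: 31.32
position: [0.5847, 0.3192, 0.1715]
tool_rot: [-0.707, 0.0, -0.0, 0.707]
ft_force: [-0.3, 0.3, -0.8]
grip_width: 0.0816
from [0.5847 0.3192 0.1715] row [-0.3993  0.0031 -0.3132] [-0.     -0.0001  0.    ] rows>= 4.1
```

View pics/s12.png

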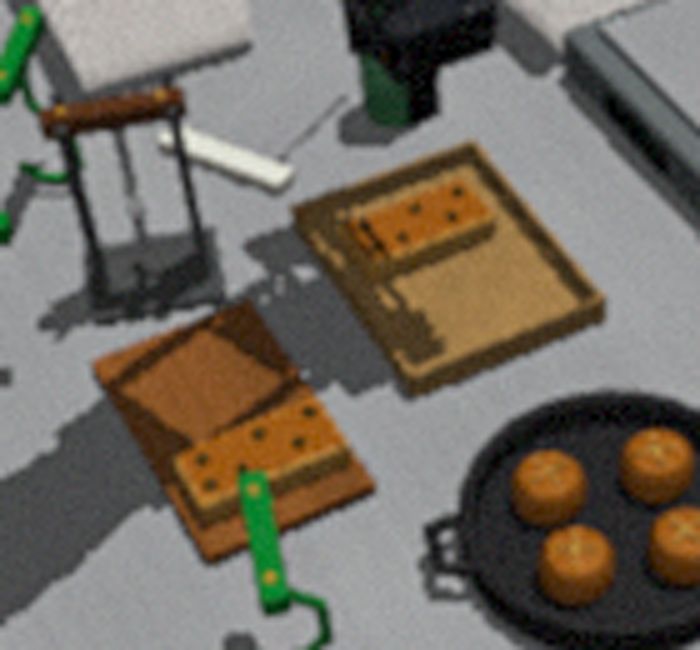

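```bash
python3 -m crank '[[-0.04,0,-0.03,0,0,0,1],[-0.12,0,-0.09,0,0,0,1],[-0.21,0,-0.17,0,0,0,1],[-0.3,0,-0.24,0,0,0,1],[-0.35,0,-0.28,0,0,0,1],[-0.366,0,-0.299,0,0,0,1],[-0.366,0,-0.299,0,0,0,1],[-0.366,0,-0.299,0,0,0,1]]'
python3 - <<'E'
from h import *
go((.402,.170,.029),90)
E
```

```text
time: 32.38
position: [0.4039, 0.1705, 0.171]
tool_rot: [-0.707, -0.0, -0.001, 0.707]
ft_force: [0.5, 0.6, 0.2]
grip_width: 0.0871
from [0.4039 0.1705 0.171 ] row [-0.0043  0.2839 -0.0011] [-0.0001 -0.0001  0.0005] rows>= 2.3
```

```bash
python3 -m crank '[[-0.001,0.05,0,0,0,0,1],[-0.002,0.12,0,0,0,0,1],[-0.003,0.19,0,0,0,0,1],[-0.003,0.25,-0.001,0,0,0,1],[-0.003,0.275,-0.001,0,0,0,1],[-0.003,0.283,-0.001,0,0,0,1],[-0.003,0.283,-0.001,0,0,0,1],[-0.003,0.283,-0.001,0,0,0,1]]'
python3 -m crank '[[0,0,0,0,0,0,0.6],[0,0,0,0,0,0,0.3],[0,0,0,0,0,0,0],[0,0,0,0,0,0,-0.5],[0,0,0,0,0,0,-1],[0,0,0,0,0,0,-1],[0,0,0,0,0,0,-1]]' 20
python3 - <<'E'
from h import *
cv2.imwrite("pics/side13.png",vision.camera("side"))
crop("pics/side13.png","pics/s13.png",140,120,140,110,5)
E
```

```text
time: 33.38
position: [0.4012, 0.1696, 0.0303]
tool_rot: [-0.707, -0.001, -0.001, 0.707]
ft_force: [0.6, -0.2, 1.4]
grip_width: 0.0872
time: 34.25
position: [0.4006, 0.1693, 0.0297]
tool_rot: [0.707, -0.0, 0.0, -0.707]
ft_force: [-0.0, -3.2, 4.1]
grip_width: 0.0543
```

View pics/s13.png

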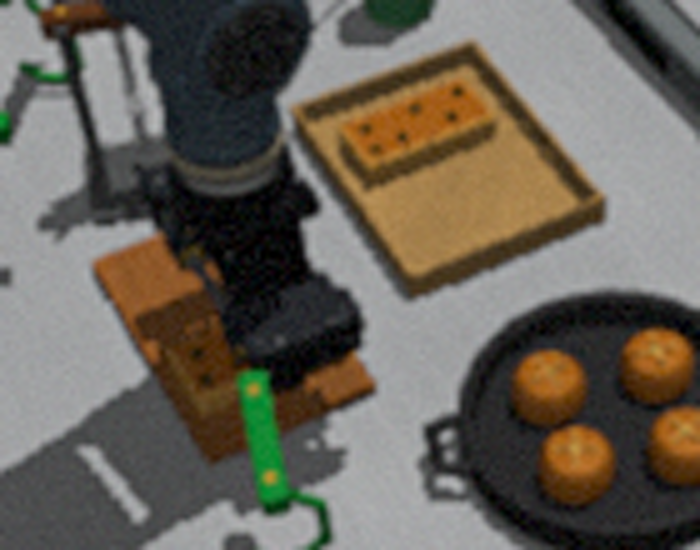

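```bash
python3 -m crank '[[0,-0.03,0,0,0,0,-1],[0,-0.1,0,0,0,0,-1],[0,-0.2,0,0,0,0,-1],[0,-0.28,0,0,0,0,-1],[0,-0.3,0,0,0,0,-1],[0,-0.3,0,0,0,0,-1]]'
python3 -m crank '[[0.06,0,0.01,0,0,0,-1],[0.14,0,0.04,0,0,0,-1],[0.23,0,0.08,0,0,0,-1],[0.32,0,0.11,0,0,0,-1],[0.38,0,0.13,0,0,0,-1],[0.4,0,0.134,0,0,0,-1],[0.4,0,0.134,0,0,0,-1],[0.4,0,0.134,0,0,0,-1]]'
python3 - <<'E'
from meas import *
go((.601,.236,.0215),90)
cv2.imwrite("pics/side14.png",vision.camera("side"))
crop("pics/side14.png","pics/s14.png",180,100,110,110,6)
E
```

```text
time: 35.05
position: [0.4003, 0.1696, 0.1793]
tool_rot: [-0.707, 0.0, -0.0, 0.707]
ft_force: [-0.8, -0.3, -2.3]
grip_width: 0.0546
time: 36.05
position: [0.5985, 0.2359, 0.1785]
tool_rot: [0.707, -0.001, -0.001, -0.707]
ft_force: [-0.2, 0.6, -0.7]
grip_width: 0.055
from [0.5985 0.2359 0.1785] row [0.006  0.3141 0.0005] [ 0.0002 -0.0001 -0.0012] rows>= 2.5
```

View pics/s14.png

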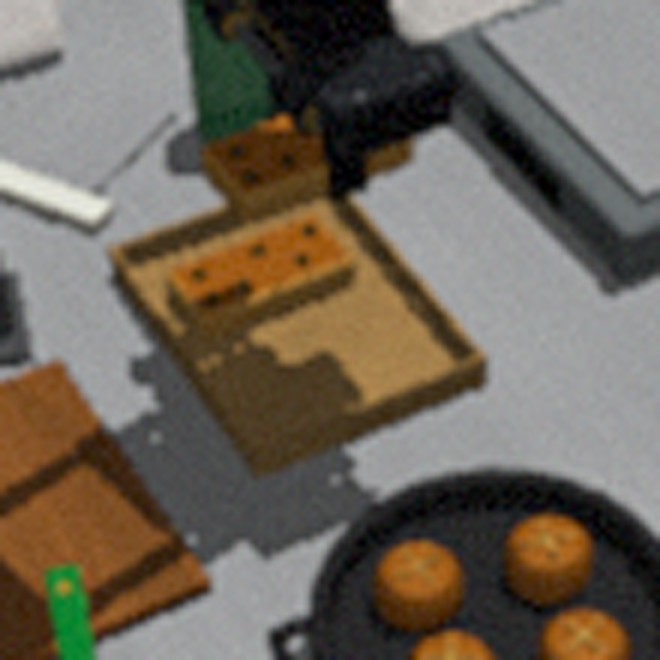

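```bash
python3 - <<'E'
from h import *
for c in[(170,265),(322,215),(352,262),(203,300)]:print(np.round(onz("side",180+c[0]/6-.42,100+c[1]/6-.42,.026),4))
for c in[(113,250),(345,195),(485,358),(262,470)]:print("tray",np.round(onz("side",180+c[0]/6-.42,100+c[1]/6-.42,.024),4))
E
```

```text
[0.5429 0.3461 0.026 ]
[0.6473 0.3385 0.026 ]
[0.6421 0.2893 0.026 ]
[0.5463 0.3064 0.026 ]
tray [0.5189 0.3797 0.024 ]
tray [0.6704 0.3502 0.024 ]
tray [0.6704 0.174  0.024 ]
tray [0.5121 0.1612 0.024 ]
```

```bash
python3 -m crank '[[0.003,0.06,0,0,0,0,-1],[0.003,0.14,0,0,0,0,-1],[0.003,0.21,0,0,0,0,-1],[0.003,0.26,0,0,0,0,-1],[0.003,0.285,0,0,0,0,-1],[0.003,0.295,0,0,0,0,-1],[0.003,0.295,0,0,0,0,-1],[0.003,0.295,0,0,0,0,-1]]'
python3 - <<'E'
from meas import *
go((.601,.236,.0215),90)
E
```

```text
time: 37.1
position: [0.6029, 0.2366, 0.0333]
tool_rot: [-0.707, -0.001, -0.001, 0.707]
ft_force: [0.7, 0.6, -0.2]
grip_width: 0.055
from [0.6029 0.2366 0.0333] row [-0.0039  0.0235 -0.0012] [-0.0001 -0.0001  0.0007] rows>= 0.2
```

```bash
python3 -m crank '[[-0.003,0.008,-0.001,0,0,0,-1],[-0.003,0.016,-0.001,0,0,0,-1],[-0.003,0.021,-0.001,0,0,0,-1],[-0.003,0.022,-0.001,0,0,0,-1],[-0.003,0.022,-0.001,0,0,0,-1]]'
```

```text
time: 37.72
position: [0.6003, 0.2358, 0.0217]
tool_rot: [0.707, -0.0, -0.0, -0.707]
ft_force: [-2.3, -0.8, 5.3]
grip_width: 0.0548
```

Seated. Open slightly, rise, then go toward the separator.

```bash
python3 -m crank '[[0,0,0,0,0,0,0.3],[0,0,0,0,0,0,0.4],[0,0,0,0,0,0,0.5],[0,0,0,0,0,0,0.5],[0,-0.03,0,0,0,0,0.5],[0,-0.1,0,0,0,0,0.5],[0,-0.2,0,0,0,0,0.5],[0,-0.32,0,0,0,0,0.5],[0,-0.42,0,0,0,0,0.5],[0,-0.44,0,0,0,0,0.5]]'
python3 - <<'E'
from meas import *
go((.50,.0,.26),90)
E
```

```text
time: 38.98
position: [0.6029, 0.2365, 0.247]
tool_rot: [-0.706, -0.004, -0.004, 0.708]
ft_force: [-0.1, -0.1, 0.3]
grip_width: 0.0651
from [0.6029 0.2365 0.247 ] row [-0.2055 -0.029  -0.4729] [-0.0007 -0.      0.0032] rows>= 4.1
```

```bash
python3 -m crank '[[-0.03,0,-0.06,0,0,0,0.5],[-0.07,-0.01,-0.16,0,0,0,0.5],[-0.11,-0.02,-0.26,0,0,0,0.5],[-0.15,-0.029,-0.36,0,0,0,0.5],[-0.19,-0.029,-0.44,0,0,0,0.5],[-0.205,-0.029,-0.472,0,0,0,0.5],[-0.205,-0.029,-0.472,0,0,0,0.5]]'
python3 - <<'E'
from meas import *
for n in("side","top"): cv2.imwrite(f"pics/{n}15.png",vision.camera(n))
it=cv2.imread("pics/top15.png")
show("sep","top",it,(270,220,90,65),(24,12,110),(45,60,255),.004,1)
crop("pics/side15.png","pics/s15.png",195,230,110,100,6)
crop("pics/top15.png","pics/t15.png",120,155,240,125,3)
E
```

```text
time: 39.85
position: [0.4977, -0.0005, 0.2554]
tool_rot: [-0.707, 0.001, -0.001, 0.707]
ft_force: [0.1, 0.1, -0.1]
grip_width: 0.0649
sep top 2203 [311.2 251.4] [ 0.3878 -0.2076  0.004 ] [(0.1852, -84.1), (0.1335, -176.5)] [ 0.3866 -0.2084]
```

View pics/s15.png

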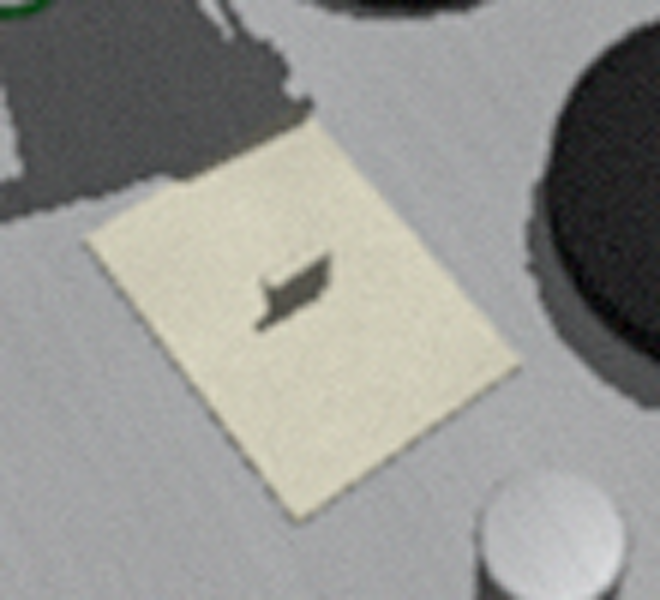

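View pics/t15.png

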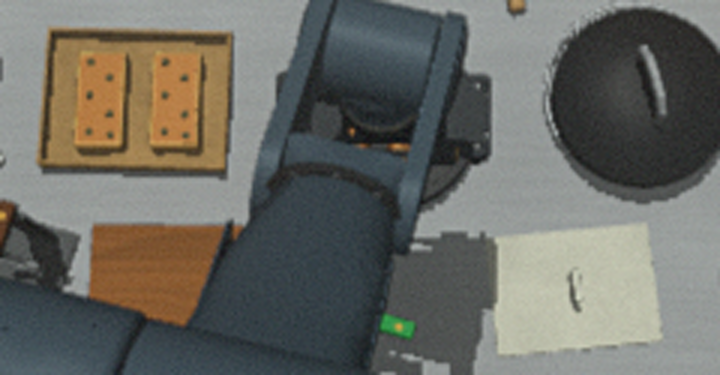

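```bash
python3 - <<'E'
from h import *
go((.388,-.207,.2),95.3)
E
```

```text
from [0.4986 0.0007 0.2555] row [-0.2212  0.1106 -0.4155] [-0.0002 -0.0294  0.0002] rows>= 3.9
```

```bash
python3 -m crank '[[-0.04,0,-0.06,0,0,0,0.1],[-0.09,0,-0.16,0,-0.01,0,0.1],[-0.15,0.02,-0.26,0,-0.02,0,0.1],[-0.19,0.06,-0.35,0,-0.029,0,0.1],[-0.22,0.1,-0.41,0,-0.029,0,0.1],[-0.221,0.11,-0.415,0,-0.029,0,0.1],[-0.221,0.11,-0.415,0,-0.029,0,0.1]]'
python3 - <<'E'
from h import *
go((.388,-.207,.024),95.3)
cv2.imwrite("pics/side16.png",vision.camera("side"))
crop("pics/side16.png","pics/s16.png",195,180,110,140,5)
E
```

```text
time: 40.83
position: [0.3882, -0.2067, 0.2003]
tool_rot: [-0.706, -0.032, 0.032, 0.707]
ft_force: [-0.9, -0.7, -0.4]
grip_width: 0.0476
from [ 0.3882 -0.2067  0.2003] row [-0.0005  0.3526 -0.0009] [-0.0003 -0.0003 -0.    ] rows>= 2.8
```

View pics/s16.png

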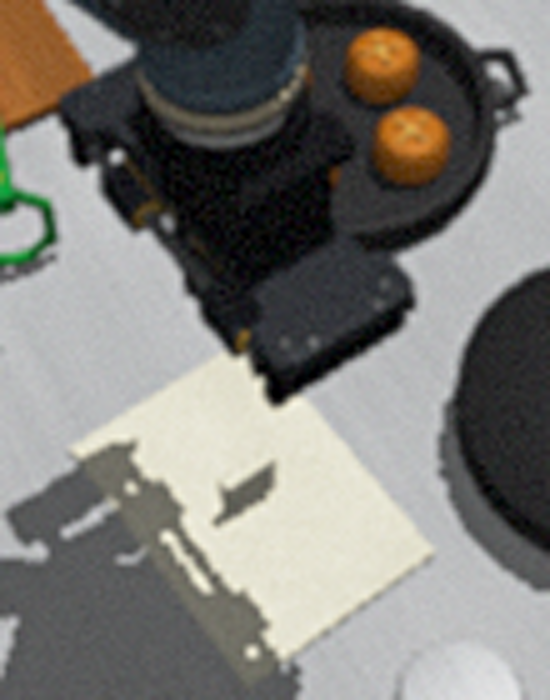

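```bash
python3 -m crank '[[0,0.06,0,0,0,0,0.1],[0,0.14,0,0,0,0,0.1],[0,0.22,0,0,0,0,0.1],[0,0.3,0,0,0,0,0.1],[0,0.335,0,0,0,0,0.1],[0,0.347,0,0,0,0,0.1],[0,0.352,0,0,0,0,0.1],[0,0.352,0,0,0,0,0.1]]'
python3 -m crank '[[0,0,0,0,0,0,-0.1],[0,0,0,0,0,0,-0.3],[0,0,0,0,0,0,-0.5],[0,0,0,0,0,0,-0.7],[0,0,0,0,0,0,-1],[0,0,0,0,0,0,-1],[0,0,0,0,0,0,-1]]' 30
python3 - <<'E'
from h import *
print(tcp())
cv2.imwrite("pics/side17.png",vision.camera("side"))
crop("pics/side17.png","pics/s17.png",195,200,110,120,5)
E
```

```text
time: 41.88
position: [0.3882, -0.2077, 0.0253]
tool_rot: [0.707, 0.033, -0.032, -0.706]
ft_force: [-0.2, 1.1, 0.6]
grip_width: 0.0479
time: 42.75
position: [0.3874, -0.2075, 0.0245]
tool_rot: [-0.706, -0.032, 0.032, 0.706]
ft_force: [-0.6, 0.2, 0.7]
grip_width: 0.0077
(42.75, array([ 0.3874, -0.2075,  0.0245]), array([-0.70631037, -0.03201987,  0.03217832,  0.70644529]), 0.007734380167963038, array([-0.55,  0.21,  0.7 ]))
```

View pics/s17.png

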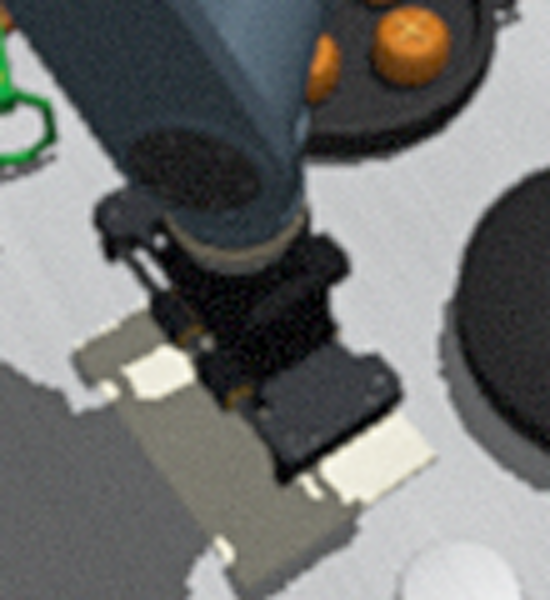

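```bash
python3 -m crank '[[0,-0.02,0,0,0,0,-1],[0,-0.07,0,0,0,0,-1],[0,-0.14,0,0,0,0,-1],[0,-0.22,0,0,0,0,-1],[0,-0.3,0,0,0,0,-1],[0,-0.36,0,0,0,0,-1],[0,-0.37,0,0,0,0,-1],[0,-0.37,0,0,0,0,-1]]'
python3 - <<'E'
from h import *
go((.5,0,.22),92)
E
```

```text
time: 43.8
position: [0.3871, -0.2072, 0.2095]
tool_rot: [-0.706, -0.032, 0.032, 0.706]
ft_force: [-0.4, -0.2, -0.4]
grip_width: 0.0076
from [ 0.3871 -0.2072  0.2095] row [ 0.2624 -0.0211  0.3923] [-0.      0.0178 -0.    ] rows>= 3.8
```

```bash
python3 -m crank '[[0.03,0,0.04,0,0,0,-1],[0.07,0,0.1,0,0.004,0,-1],[0.11,-0.01,0.17,0,0.008,0,-1],[0.16,-0.02,0.24,0,0.012,0,-1],[0.21,-0.021,0.31,0,0.016,0,-1],[0.24,-0.021,0.36,0,0.018,0,-1],[0.262,-0.021,0.392,0,0.018,0,-1]]'
python3 - <<'E'
from h import *
go((.592,.279,.2),90)
E
```

```text
time: 44.68
position: [0.4994, 0.0012, 0.218]
tool_rot: [-0.707, -0.011, 0.014, 0.707]
ft_force: [-0.4, -0.3, -0.3]
grip_width: 0.0078
from [0.4994 0.0012 0.218 ] row [0.2051 0.0358 0.5486] [-0.0004  0.0114 -0.0013] rows>= 4.7
```

```bash
python3 -m crank '[[0.02,0,0.06,0,0.002,0,-1],[0.05,0,0.14,0,0.004,0,-1],[0.08,0.01,0.23,0,0.006,0,-1],[0.12,0.02,0.32,0,0.008,0,-1],[0.15,0.03,0.41,0,0.01,0,-1],[0.18,0.036,0.49,0,0.011,0,-1],[0.2,0.036,0.54,0,0.011,0,-1],[0.205,0.036,0.549,0,0.011,0,-1],[0.205,0.036,0.549,0,0.011,0,-1]]'
python3 - <<'E'
from h import *
go((.592,.279,.08),90)
for n in("side","top"): cv2.imwrite(f"pics/{n}18.png",vision.camera(n))
crop("pics/side18.png","pics/s18.png",160,60,130,130,5)
E
```

```text
time: 45.8
position: [0.5923, 0.2766, 0.2004]
tool_rot: [0.708, -0.001, -0.001, -0.707]
ft_force: [-1.0, -0.1, -0.8]
grip_width: 0.0075
from [0.5923 0.2766 0.2004] row [2.000e-04 2.408e-01 5.100e-03] [ 0.0005 -0.     -0.001 ] rows>= 1.9
```

View pics/s18.png

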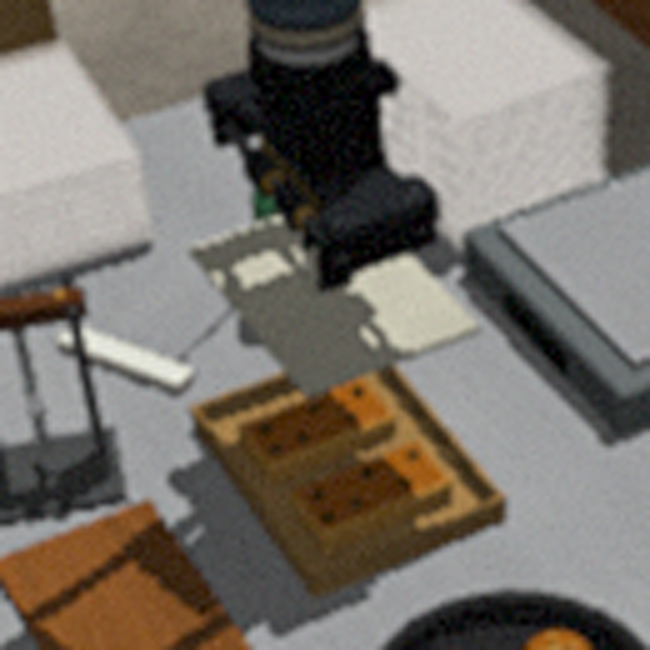

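```bash
python3 -m crank '[[0,0.03,0.002,0,0,0,-1],[0,0.09,0.004,0,0,0,-1],[0,0.15,0.004,0,0,0,-1],[0,0.2,0.004,0,0,0,-1],[0,0.235,0.004,0,0,0,-1],[0,0.25,0.004,0,0,0,-1],[0,0.25,0.004,0,0,0,-1]]'
python3 - <<'E'
from h import *
go((.592,.279,.0505),90)
E
```

```text
time: 46.78
position: [0.5932, 0.2792, 0.0768]
tool_rot: [0.707, -0.0, 0.0, -0.707]
ft_force: [0.3, -0.8, -0.8]
grip_width: 0.0078
from [0.5932 0.2792 0.0768] row [-0.0023  0.0526 -0.0004] [ 0.     -0.0001 -0.0001] rows>= 0.4
```

```bash
python3 -m crank '[[-0.002,0.015,0,0,0,0,-1],[-0.002,0.03,0,0,0,0,-1],[-0.002,0.042,0,0,0,0,-1],[-0.002,0.05,0,0,0,0,-1],[-0.002,0.054,0,0,0,0,-1],[-0.002,0.054,0,0,0,0,-1]]'
```

```text
time: 47.52
position: [0.592, 0.2793, 0.0506]
tool_rot: [0.707, -0.0, -0.0, -0.707]
ft_force: [-0.5, -0.1, 3.7]
grip_width: 0.008
```

Seated. Release with a small opening, rise, and check.

```bash
python3 -m crank '[[0,0,0,0,0,0,-0.7],[0,0,0,0,0,0,-0.5],[0,0,0,0,0,0,-0.3],[0,-0.03,0,0,0,0,-0.3],[0,-0.1,0,0,0,0,-0.2],[0,-0.2,0,0,0,0,0.3],[0,-0.3,0,0,0,0,1],[0,-0.36,0,0,0,0,1],[0,-0.36,0,0,0,0,1]]'
python3 - <<'E'
from h import *
go((.5,-.1,.23),90)
E
```

```text
time: 48.65
position: [0.5941, 0.28, 0.2345]
tool_rot: [-0.706, -0.003, -0.003, 0.708]
ft_force: [0.4, -0.5, -0.7]
grip_width: 0.0671
from [0.5941 0.28   0.2345] row [-0.1882  0.0057 -0.76  ] [-0.0007 -0.      0.0026] rows>= 6.3
```

```bash
python3 - <<'E'
from h import *
go((.548,.042,.2),32)
cv2.imwrite("pics/side19.png",vision.camera("side"))
crop("pics/side19.png","pics/s19.png",160,80,150,150,5)
E
```

```text
from [0.5941 0.28   0.2345] row [-0.0927  0.0671 -0.4762] [-0.002   0.3222  0.002 ] rows>= 5.4
```

View pics/s19.png

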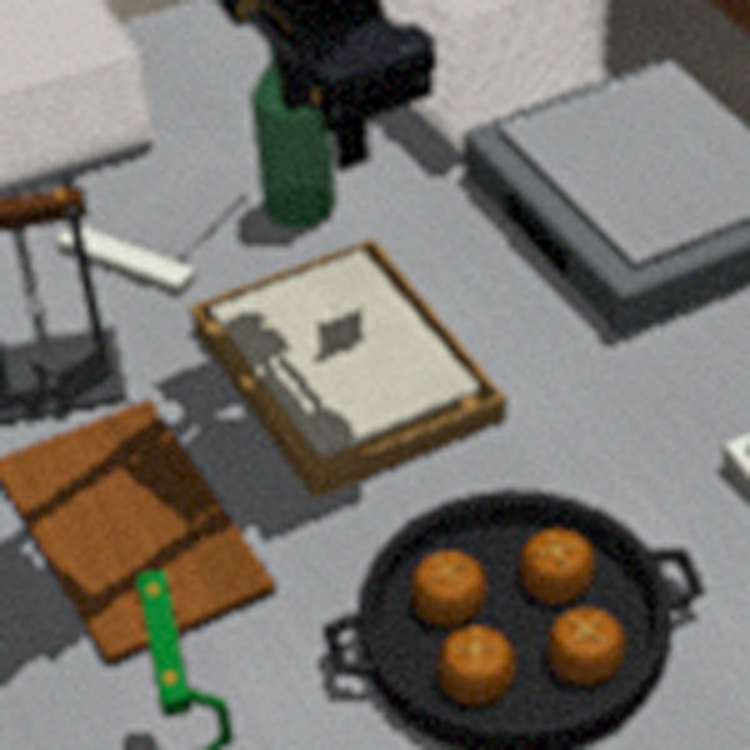

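```bash
python3 -m crank '[[-0.015,0.01,-0.08,0,0.055,0,0.6],[-0.03,0.02,-0.16,0,0.11,0,0.6],[-0.05,0.035,-0.25,0,0.165,0,0.6],[-0.065,0.05,-0.33,0,0.22,0,0.6],[-0.08,0.06,-0.42,0,0.275,0,0.6],[-0.093,0.067,-0.476,0,0.322,0,0.6],[-0.093,0.067,-0.476,0,0.322,0,0.6],[-0.093,0.067,-0.476,0,0.322,0,0.6]]' 12
python3 - <<'E'
from meas import *
go((.548,.042,.025),32)
cv2.imwrite("pics/side20.png",vision.camera("side"))
s=cv2.imread("pics/side20.png");crop(s,"pics/s20.png",215,130,90,110,6)
E
```

```text
time: 49.7
position: [0.5451, 0.0419, 0.1957]
tool_rot: [0.619, -0.343, 0.342, -0.619]
ft_force: [0.2, -0.2, -0.1]
grip_width: 0.0694
from [0.5451 0.0419 0.1957] row [0.0034 0.3414 0.0053] [ 0.0004  0.0005 -0.0005] rows>= 2.7
```

View pics/s20.png

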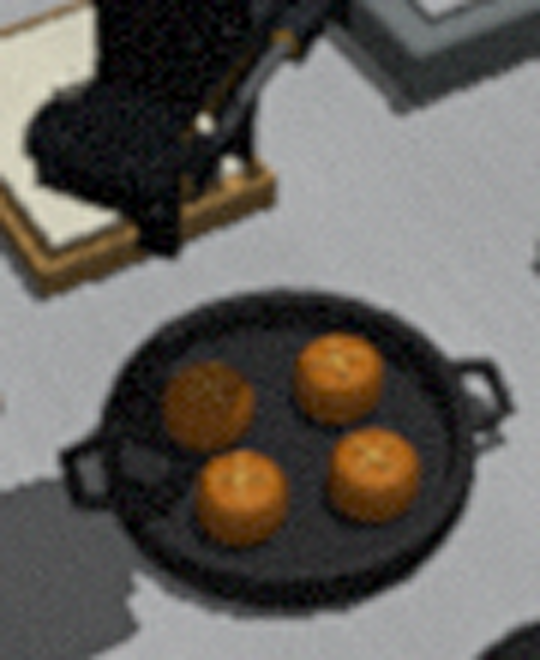

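```bash
python3 -m crank '[[0.001,0.06,0.002,0,0,0,0.6],[0.002,0.14,0.003,0,0,0,0.6],[0.003,0.22,0.004,0,0,0,0.6],[0.003,0.28,0.004,0,0,0,0.6],[0.003,0.315,0.004,0,0,0,0.6],[0.003,0.33,0.004,0,0,0,0.6],[0.003,0.33,0.004,0,0,0,0.6]]' 12
python3 - <<'E'
from meas import *
go((.548,.042,.025),32)
E
```

```text
time: 50.62
position: [0.5484, 0.0415, 0.0317]
tool_rot: [-0.619, 0.342, -0.343, 0.619]
ft_force: [-0.5, 0.2, 1.3]
grip_width: 0.0696
from [0.5484 0.0415 0.0317] row [-0.0014  0.0134 -0.0002] [-0.0001  0.0004  0.0001] rows>= 0.1
```

```bash
python3 -m crank '[[0,0.012,0,0,0,0,0.6],[0,0.012,0,0,0,0,0.4],[0,0.012,0,0,0,0,0.2],[0,0.012,0,0,0,0,0],[0,0.012,0,0,0,0,-0.3],[0,0.012,0,0,0,0,-0.6],[0,0.012,0,0,0,0,-0.6]]' 12
python3 -m crank '[[0,-0.03,0,0,0,0,-0.6],[0,-0.1,0,0,0,0,-0.6],[0,-0.2,0,0,0,0,-0.6],[0,-0.28,0,0,0,0,-0.6],[0,-0.3,0,0,0,0,-0.6]]'
python3 - <<'E'
from meas import *
print(tcp())
go((.556,.234,.18),90)
s=vision.camera("side");crop(s,"pics/s21.png",195,110,110,120,6)
E
```

```text
time: 51.5
position: [0.5483, 0.0411, 0.0259]
tool_rot: [-0.618, 0.342, -0.343, 0.619]
ft_force: [-0.4, -1.4, 3.3]
grip_width: 0.0492
time: 52.12
position: [0.5496, 0.0411, 0.1789]
tool_rot: [-0.618, 0.341, -0.345, 0.619]
ft_force: [0.5, 0.2, -1.1]
grip_width: 0.0494
(52.125, array([0.5496, 0.0411, 0.1789]), array([-0.61771034,  0.34065956, -0.34463172,  0.61936579]), 0.049378379198422105, array([ 0.47,  0.16, -1.08]))
from [0.5496 0.0411 0.1789] row [-0.3202 -0.0024  0.2155] [-0.0008 -0.3221  0.0019] rows>= 5.4
```

View pics/s21.png

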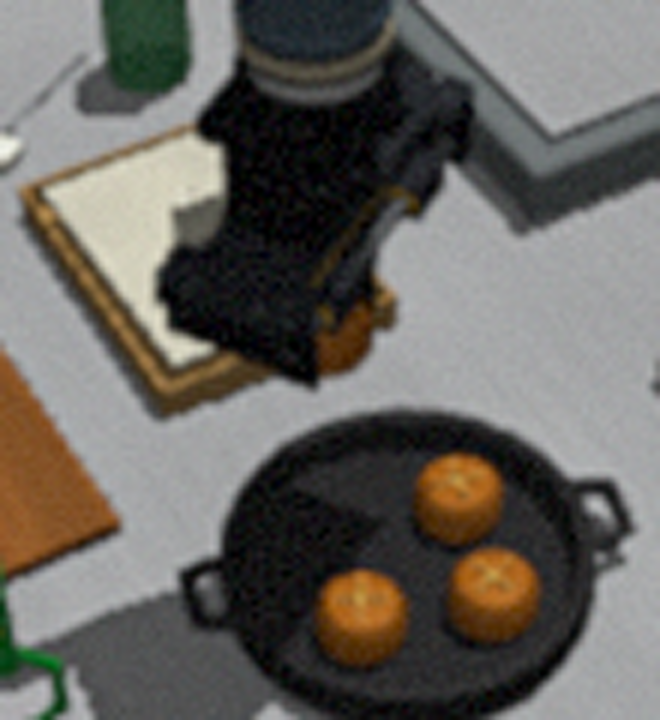

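```bash
python3 - <<'E'
from meas import *
go((.628,.324,.15),90)
E
```

```text
from [0.5493 0.0412 0.1786] row [-0.3962  0.0576  0.4333] [-0.0007 -0.322   0.0016] rows>= 5.4
```

```bash
python3 -m crank '[[-0.05,0,0.05,0,-0.05,0,-0.6],[-0.11,0,0.12,0,-0.1,0,-0.6],[-0.18,0,0.19,0,-0.155,0,-0.6],[-0.25,0.01,0.26,0,-0.21,0,-0.6],[-0.32,0.03,0.34,0,-0.265,0,-0.6],[-0.37,0.05,0.4,0,-0.31,0,-0.6],[-0.396,0.058,0.433,0,-0.322,0,-0.6],[-0.396,0.058,0.433,0,-0.322,0,-0.6],[-0.396,0.058,0.433,0,-0.322,0,-0.6]]'
python3 - <<'E'
from meas import *
go((.628,.324,.049),90)
E
```

```text
time: 53.3
position: [0.6257, 0.3228, 0.1453]
tool_rot: [0.708, -0.001, -0.001, -0.707]
ft_force: [0.1, 0.2, -0.0]
grip_width: 0.0494
from [0.6257 0.3228 0.1453] row [0.0052 0.1927 0.0028] [ 0.0004 -0.0004 -0.0009] rows>= 1.5
```

```bash
python3 -m crank '[[0.002,0.04,0.001,0,0,0,-0.6],[0.003,0.1,0.001,0,0,0,-0.6],[0.003,0.15,0.001,0,0,0,-0.6],[0.003,0.175,0.001,0,0,0,-0.6],[0.003,0.18,0.001,0,0,0,-0.6],[0.003,0.18,0.001,0,0,0,-0.6]]'
python3 - <<'E'
from meas import *
go((.628,.324,.048),90)
E
```

```text
time: 54.05
position: [0.6287, 0.3243, 0.0571]
tool_rot: [-0.707, -0.0, -0.001, 0.707]
ft_force: [0.2, -0.1, -0.4]
grip_width: 0.0493
from [0.6287 0.3243 0.0571] row [-0.0015  0.0182 -0.0005] [-0.0001 -0.0002  0.0003] rows>= 0.1
```

```bash
python3 -m crank '[[0,0.01,0,0,0,0,-0.6],[0,0.018,0,0,0,0,-0.6],[0,0.019,0,0,0,0,-0.6],[0,0.019,0,0,0,0,-0.6]]'
```

```text
time: 54.55
position: [0.6285, 0.3245, 0.0478]
tool_rot: [-0.707, -0.0, -0.0, 0.707]
ft_force: [-0.1, -0.9, 3.6]
grip_width: 0.0493
```

```bash
python3 -m crank '[[0,0,0,0,0,0,0.2],[0,0,0,0,0,0,0.3],[0,0,0,0,0,0,0.42],[0,-0.03,0,0,0,0,0.42],[0,-0.1,0,0,0,0,0.42],[0,-0.2,0,0,0,0,0.42],[0,-0.26,0,0,0,0,0.42],[0,-0.26,0,0,0,0,0.42]]'
python3 - <<'E'
from meas import *
go((.621,.022,.18),117)
s=vision.camera("side");crop(s,"pics/s22.png",185,80,120,130,5)
E
```

```text
time: 55.55
position: [0.6304, 0.3252, 0.1819]
tool_rot: [-0.706, -0.003, -0.003, 0.708]
ft_force: [0.4, -0.3, 0.1]
grip_width: 0.0615
from [0.6304 0.3252 0.1819] row [-0.0188  0.0019 -0.6064] [-0.0002 -0.15    0.0028] rows>= 4.9
```

View pics/s22.png

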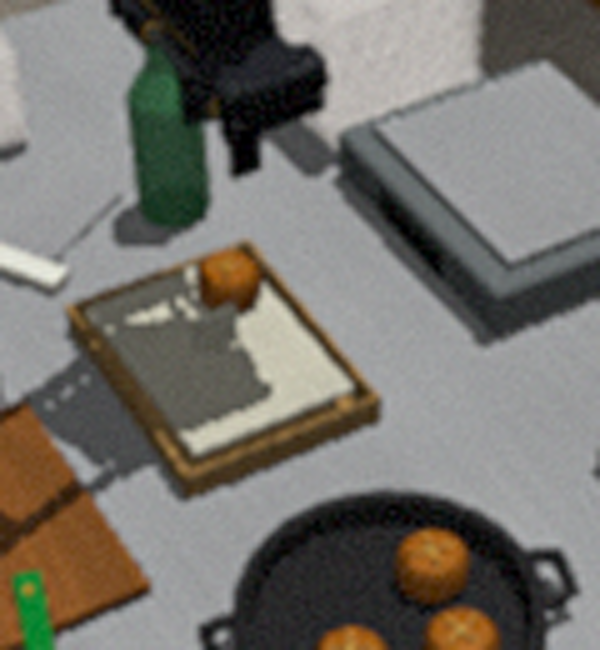

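```bash
python3 -m crank '[[0,0,-0.06,0,-0.02,0,0.6],[-0.005,0,-0.16,0,-0.045,0,0.6],[-0.01,0,-0.27,0,-0.07,0,0.6],[-0.013,0,-0.38,0,-0.1,0,0.6],[-0.016,0,-0.48,0,-0.13,0,0.6],[-0.019,0,-0.57,0,-0.15,0,0.6],[-0.019,0,-0.606,0,-0.15,0,0.6],[-0.019,0,-0.606,0,-0.15,0,0.6],[-0.019,0,-0.606,0,-0.15,0,0.6]]'
python3 - <<'E'
from meas import *
go((.621,.022,.031),117)
E
```

```text
time: 56.72
position: [0.6182, 0.0228, 0.1765]
tool_rot: [-0.687, -0.165, 0.166, 0.688]
ft_force: [0.3, 0.0, 0.1]
grip_width: 0.0697
from [0.6182 0.0228 0.1765] row [ 0.0043  0.2911 -0.0043] [-0.0004  0.0001 -0.0002] rows>= 2.3
```

```bash
python3 -m crank '[[0.001,0.06,-0.002,0,0,0,0.6],[0.002,0.14,-0.002,0,0,0,0.6],[0.003,0.21,-0.003,0,0,0,0.6],[0.003,0.265,-0.003,0,0,0,0.6],[0.003,0.285,-0.003,0,0,0,0.6],[0.003,0.288,-0.003,0,0,0,0.6],[0.003,0.288,-0.003,0,0,0,0.6]]' 12
python3 - <<'E'
from meas import *
go((.621,.022,.0255),117)
E
```

```text
time: 57.6
position: [0.6215, 0.0211, 0.0341]
tool_rot: [0.688, 0.166, -0.165, -0.687]
ft_force: [0.1, 0.5, -0.3]
grip_width: 0.07
from [0.6215 0.0211 0.0341] row [-0.      0.0172  0.0021] [0.0004 0.0001 0.0005] rows>= 0.1
```

```bash
python3 -m crank '[[0,0.01,0.001,0,0,0,0.6],[0,0.017,0.001,0,0,0,0.4],[0,0.017,0.001,0,0,0,0.2],[0,0.017,0.001,0,0,0,0],[0,0.017,0.001,0,0,0,-0.3],[0,0.017,0.001,0,0,0,-0.6],[0,0.017,0.001,0,0,0,-0.6]]' 12
python3 -m crank '[[0,-0.03,0,0,0,0,-0.6],[0,-0.1,0,0,0,0,-0.6],[0,-0.2,0,0,0,0,-0.6],[0,-0.28,0,0,0,0,-0.6],[0,-0.3,0,0,0,0,-0.6],[0,-0.3,0,0,0,0,-0.6]]'
python3 - <<'E'
from meas import *
go((.556,.324,.16),90)
s=vision.camera("side");crop(s,"pics/s23.png",195,110,110,120,5)
print(onz("top",97,157,.17),onz("top",109,177,.02))
E
```

```text
time: 58.48
position: [0.6204, 0.0211, 0.0246]
tool_rot: [0.688, 0.165, -0.165, -0.688]
ft_force: [0.1, -0.1, -0.5]
grip_width: 0.0495
time: 59.22
position: [0.6204, 0.0212, 0.1753]
tool_rot: [0.688, 0.165, -0.165, -0.687]
ft_force: [-0.6, 0.0, -0.8]
grip_width: 0.0495
from [0.6204 0.0212 0.1753] row [0.1601 0.0303 0.5981] [1.000e-04 1.499e-01 4.000e-04] rows>= 5.0
[0.65004919 0.46572466 0.17      ] [0.62775999 0.47021591 0.02      ]
```

View pics/s23.png

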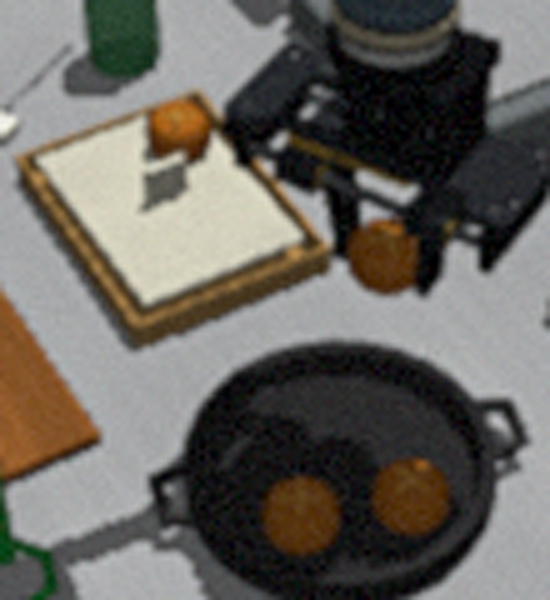

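```bash
python3 -m crank '[[0.01,0,0.06,0,0.02,0,-0.6],[0.04,0,0.16,0,0.045,0,-0.6],[0.07,0.005,0.26,0,0.07,0,-0.6],[0.1,0.01,0.37,0,0.1,0,-0.6],[0.13,0.02,0.48,0,0.125,0,-0.6],[0.15,0.03,0.56,0,0.145,0,-0.6],[0.16,0.03,0.598,0,0.15,0,-0.6],[0.16,0.03,0.598,0,0.15,0,-0.6],[0.16,0.03,0.598,0,0.15,0,-0.6]]'
python3 - <<'E'
from meas import *
go((.556,.324,.056),90)
E
```

```text
time: 60.4
position: [0.5556, 0.3228, 0.1582]
tool_rot: [0.708, -0.001, -0.001, -0.707]
ft_force: [0.4, 0.8, 0.1]
grip_width: 0.0496
from [0.5556 0.3228 0.1582] row [0.0013 0.2044 0.0027] [ 0.0005 -0.0001 -0.0007] rows>= 1.6
```

```bash
python3 -m crank '[[0,0.04,0.001,0,0,0,-0.6],[0,0.1,0.001,0,0,0,-0.6],[0,0.16,0.001,0,0,0,-0.6],[0,0.195,0.001,0,0,0,-0.6],[0,0.204,0.001,0,0,0,-0.6],[0,0.204,0.001,0,0,0,-0.6]]'
python3 - <<'E'
from meas import *
go((.556,.324,.0466),90)
E
```

```text
time: 61.15
position: [0.5566, 0.3242, 0.0579]
tool_rot: [-0.707, 0.0, -0.001, 0.707]
ft_force: [-0.3, -0.1, 0.3]
grip_width: 0.0499
from [0.5566 0.3242 0.0579] row [-0.0012  0.0226 -0.0003] [-0.0001 -0.0002  0.0002] rows>= 0.2
```

```bash
python3 -m crank '[[0,0.01,0,0,0,0,-0.6],[0,0.019,0,0,0,0,-0.6],[0,0.0225,0,0,0,0,-0.6],[0,0.0225,0,0,0,0,-0.6]]'
python3 -m crank '[[0,0,0,0,0,0,0.2],[0,0,0,0,0,0,0.3],[0,0,0,0,0,0,0.42],[0,-0.03,0,0,0,0,0.42],[0,-0.1,0,0,0,0,0.42],[0,-0.2,0,0,0,0,0.42],[0,-0.26,0,0,0,0,0.42],[0,-0.26,0,0,0,0,0.42]]'
python3 - <<'E'
from meas import *
go((.5315,-.0237,.18),117)
s=vision.camera("side");crop(s,"pics/s24.png",185,80,120,150,5)
cv2.imwrite("pics/side24.png",s)
show("rolls","side",s,(230,180,65,55),(5,120,50),(25,255,255),.025)
E
```

```text
time: 61.65
position: [0.556, 0.3245, 0.0466]
tool_rot: [-0.707, -0.0, -0.0, 0.707]
ft_force: [-1.3, 1.2, 0.7]
grip_width: 0.0495
time: 62.65
position: [0.5581, 0.3252, 0.1806]
tool_rot: [-0.706, -0.003, -0.003, 0.708]
ft_force: [0.2, -0.4, -1.0]
grip_width: 0.0615
from [0.5581 0.3252 0.1806] row [-0.0531 -0.0012 -0.6979] [-0.0003 -0.1501  0.0026] rows>= 5.6
rolls side 202 [255.  212.2] [ 0.5281 -0.0263  0.025 ] [(0.049, -31.0), (0.061, -121.1)] [ 0.5297 -0.0266]
rolls side 198 [276.8 208.3] [ 0.5975 -0.0488  0.025 ] [(0.0493, -31.0), (0.0621, -123.2)] [ 0.5986 -0.049 ]
```

View pics/s24.png

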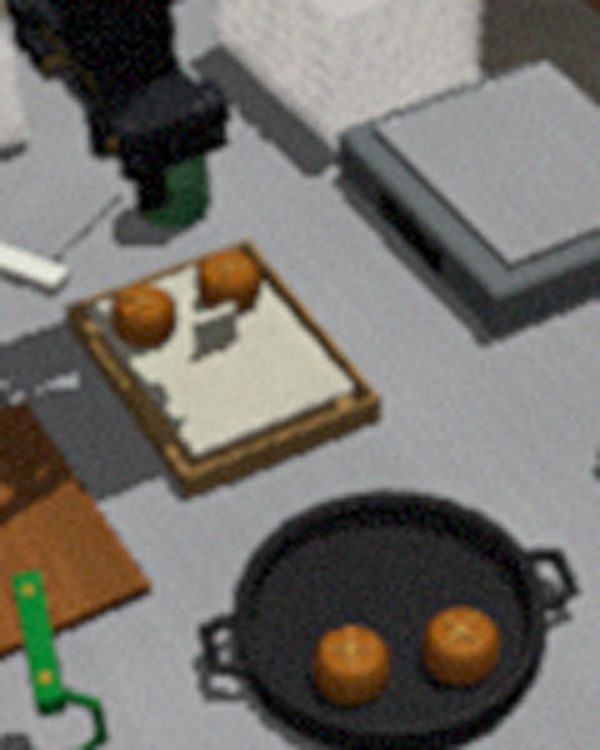

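Both good and the other rolls are unmoved. Next R1.

```bash
python3 -m crank '[[0,0,-0.06,0,-0.02,0,0.6],[-0.01,0,-0.16,0,-0.045,0,0.6],[-0.02,0,-0.27,0,-0.07,0,0.6],[-0.03,0,-0.38,0,-0.1,0,0.6],[-0.04,0,-0.49,0,-0.13,0,0.6],[-0.05,0,-0.6,0,-0.15,0,0.6],[-0.053,0,-0.67,0,-0.15,0,0.6],[-0.053,0,-0.698,0,-0.15,0,0.6],[-0.053,0,-0.698,0,-0.15,0,0.6],[-0.053,0,-0.698,0,-0.15,0,0.6]]'
python3 - <<'E'
from meas import *
go((.5315,-.0237,.033),117)
E
```

```text
time: 63.95
position: [0.5291, -0.0233, 0.1759]
tool_rot: [-0.687, -0.165, 0.166, 0.688]
ft_force: [-0.5, 0.6, -0.5]
grip_width: 0.0698
from [ 0.5291 -0.0233  0.1759] row [ 0.0041  0.2858 -0.0033] [-0.0004  0.0003 -0.0002] rows>= 2.3
```

```bash
python3 -m crank '[[0.001,0.06,-0.002,0,0,0,0.6],[0.002,0.14,-0.002,0,0,0,0.6],[0.003,0.21,-0.002,0,0,0,0.6],[0.003,0.26,-0.002,0,0,0,0.6],[0.003,0.28,-0.002,0,0,0,0.6],[0.003,0.285,-0.002,0,0,0,0.6],[0.003,0.285,-0.002,0,0,0,0.6]]' 12
python3 - <<'E'
from meas import *
go((.5315,-.0237,.0252),117)
E
```

```text
time: 64.82
position: [0.5318, -0.0246, 0.0345]
tool_rot: [0.688, 0.166, -0.165, -0.687]
ft_force: [0.9, -0.3, 0.2]
grip_width: 0.0697
from [ 0.5318 -0.0246  0.0345] row [0.0003 0.0185 0.0018] [0.0003 0.0001 0.0003] rows>= 0.1
```

```bash
python3 -m crank '[[0,0.01,0.001,0,0,0,0.6],[0,0.018,0.001,0,0,0,0.4],[0,0.018,0.001,0,0,0,0.2],[0,0.018,0.001,0,0,0,0],[0,0.018,0.001,0,0,0,-0.3],[0,0.018,0.001,0,0,0,-0.6],[0,0.018,0.001,0,0,0,-0.6]]' 12
python3 -m crank '[[0,-0.03,0,0,0,0,-0.6],[0,-0.1,0,0,0,0,-0.6],[0,-0.2,0,0,0,0,-0.6],[0,-0.28,0,0,0,0,-0.6],[0,-0.3,0,0,0,0,-0.6],[0,-0.3,0,0,0,0,-0.6]]'
python3 - <<'E'
from meas import *
go((.556,.234,.16),90)
s=vision.camera("side");crop(s,"pics/s25.png",195,110,110,120,5)
E
```

```text
time: 65.7
position: [0.531, -0.0244, 0.0248]
tool_rot: [0.688, 0.165, -0.165, -0.688]
ft_force: [0.3, 0.0, -0.0]
grip_width: 0.0489
time: 66.45
position: [0.531, -0.0243, 0.1756]
tool_rot: [0.688, 0.165, -0.165, -0.687]
ft_force: [-0.6, -0.1, -0.3]
grip_width: 0.0489
from [ 0.531  -0.0243  0.1756] row [0.279  0.031  0.4377] [0.0002 0.1499 0.0004] rows>= 4.2
```

View pics/s25.png

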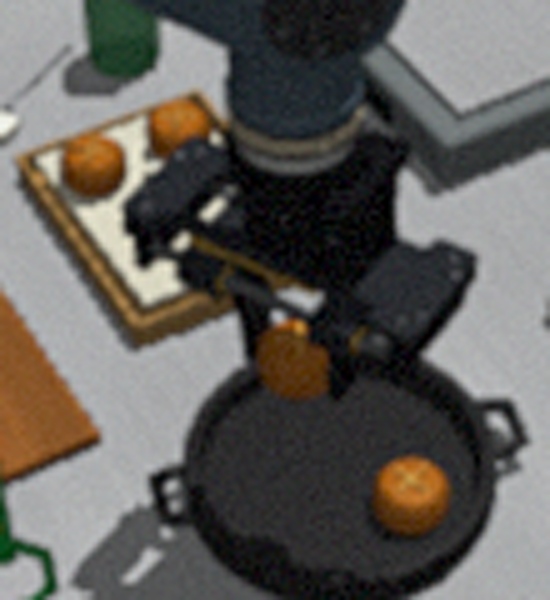

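```bash
python3 -m crank '[[0.03,0,0.05,0,0.02,0,-0.6],[0.07,0,0.12,0,0.045,0,-0.6],[0.12,0.005,0.2,0,0.07,0,-0.6],[0.17,0.01,0.28,0,0.1,0,-0.6],[0.22,0.02,0.35,0,0.125,0,-0.6],[0.26,0.03,0.41,0,0.145,0,-0.6],[0.279,0.03,0.438,0,0.15,0,-0.6],[0.279,0.03,0.438,0,0.15,0,-0.6],[0.279,0.03,0.438,0,0.15,0,-0.6]]'
python3 - <<'E'
from meas import *
go((.556,.234,.056),90)
E
```

```text
time: 67.62
position: [0.555, 0.2332, 0.1585]
tool_rot: [0.707, -0.001, -0.001, -0.707]
ft_force: [-0.0, 0.0, 0.2]
grip_width: 0.0491
from [0.555  0.2332 0.1585] row [0.0025 0.2049 0.0018] [ 0.0003 -0.0001 -0.0009] rows>= 1.6
```

```bash
python3 -m crank '[[0.001,0.04,0.001,0,0,0,-0.6],[0.001,0.1,0.001,0,0,0,-0.6],[0.001,0.16,0.001,0,0,0,-0.6],[0.001,0.195,0.001,0,0,0,-0.6],[0.001,0.204,0.001,0,0,0,-0.6],[0.001,0.204,0.001,0,0,0,-0.6]]'
python3 - <<'E'
from meas import *
go((.556,.234,.0467),90)
E
```

```text
time: 68.38
position: [0.5568, 0.2343, 0.0581]
tool_rot: [-0.707, 0.0, -0.0, 0.707]
ft_force: [-0.6, -0.0, -0.1]
grip_width: 0.0492
from [0.5568 0.2343 0.0581] row [-0.0016  0.0228 -0.0007] [-0.     -0.0002  0.0002] rows>= 0.2
```

```bash
python3 -m crank '[[0,0.01,0,0,0,0,-0.6],[0,0.019,0,0,0,0,-0.6],[0,0.023,0,0,0,0,-0.6],[0,0.023,0,0,0,0,-0.6]]'
python3 -m crank '[[0,0,0,0,0,0,0.2],[0,0,0,0,0,0,0.3],[0,0,0,0,0,0,0.42],[0,-0.03,0,0,0,0,0.42],[0,-0.1,0,0,0,0,0.42],[0,-0.2,0,0,0,0,0.42],[0,-0.26,0,0,0,0,0.42],[0,-0.26,0,0,0,0,0.42]]'
python3 - <<'E'
from meas import *
go((.6005,-.0465,.18),29)
s=vision.camera("side");crop(s,"pics/s26.png",185,80,120,150,5)
E
```

```text
time: 68.88
position: [0.5564, 0.2347, 0.0468]
tool_rot: [0.707, 0.0, 0.0, -0.707]
ft_force: [-0.7, -0.0, 3.1]
grip_width: 0.0492
time: 69.88
position: [0.5585, 0.2351, 0.1801]
tool_rot: [-0.707, -0.003, -0.003, 0.708]
ft_force: [-0.7, -0.0, -0.1]
grip_width: 0.0618
from [0.5585 0.2351 0.1801] row [ 8.420e-02 -1.000e-04 -5.632e-01] [-0.0018  0.3388  0.0019] rows>= 5.7
```

View pics/s26.png

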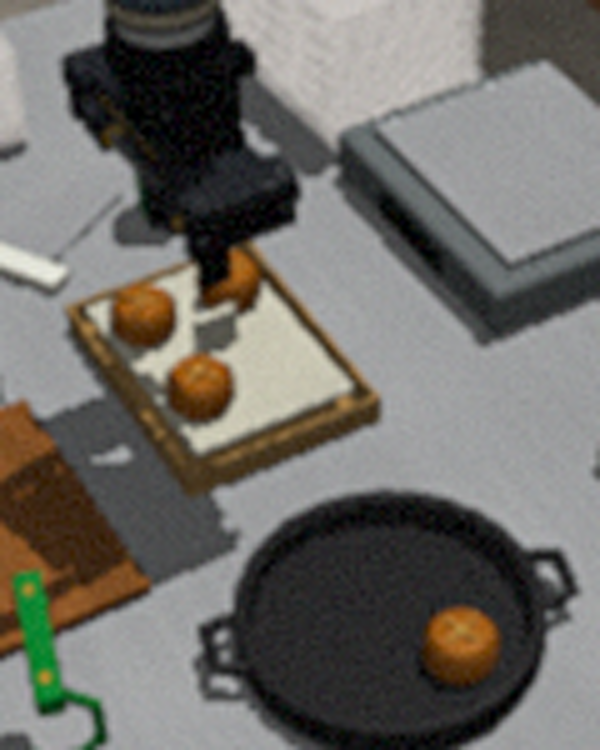

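```bash
python3 -m crank '[[0.01,0,-0.06,0,0.05,0,0.6],[0.025,0,-0.15,0,0.1,0,0.6],[0.04,0,-0.24,0,0.155,0,0.6],[0.055,0,-0.33,0,0.21,0,0.6],[0.065,0,-0.42,0,0.265,0,0.6],[0.078,0,-0.51,0,0.315,0,0.6],[0.084,0,-0.563,0,0.339,0,0.6],[0.084,0,-0.563,0,0.339,0,0.6],[0.084,0,-0.563,0,0.339,0,0.6]]'
python3 - <<'E'
from meas import *
go((.6005,-.0465,.033),29)
E
```

```text
time: 71.05
position: [0.5973, -0.046, 0.1751]
tool_rot: [0.609, -0.36, 0.358, -0.609]
ft_force: [-0.0, 0.7, -1.0]
grip_width: 0.0696
from [ 0.5973 -0.046   0.1751] row [0.0047 0.2842 0.0057] [ 0.0006  0.0001 -0.0008] rows>= 2.3
```

```bash
python3 -m crank '[[0.001,0.06,0.002,0,0,0,0.6],[0.002,0.14,0.002,0,0,0,0.6],[0.002,0.21,0.002,0,0,0,0.6],[0.002,0.26,0.002,0,0,0,0.6],[0.002,0.28,0.002,0,0,0,0.6],[0.002,0.284,0.002,0,0,0,0.6],[0.002,0.284,0.002,0,0,0,0.6]]' 12
python3 - <<'E'
from meas import *
go((.6005,-.0465,.0252),29)
E
```

```text
time: 71.92
position: [0.6003, -0.047, 0.0351]
tool_rot: [-0.609, 0.358, -0.359, 0.609]
ft_force: [-0.1, -0.6, -0.5]
grip_width: 0.0698
from [ 0.6003 -0.047   0.0351] row [-0.0008  0.0198  0.0008] [-0.0003  0.      0.0003] rows>= 0.2
```

```bash
python3 -m crank '[[0,0.01,0,0,0,0,0.6],[0,0.019,0,0,0,0,0.4],[0,0.019,0,0,0,0,0.2],[0,0.019,0,0,0,0,0],[0,0.019,0,0,0,0,-0.3],[0,0.019,0,0,0,0,-0.6],[0,0.019,0,0,0,0,-0.6]]' 12
python3 -m crank '[[0,-0.03,0,0,0,0,-0.6],[0,-0.1,0,0,0,0,-0.6],[0,-0.2,0,0,0,0,-0.6],[0,-0.28,0,0,0,0,-0.6],[0,-0.3,0,0,0,0,-0.6],[0,-0.3,0,0,0,0,-0.6]]'
python3 - <<'E'
from meas import *
go((.628,.234,.16),90)
E
```

```text
time: 72.8
position: [0.5997, -0.0474, 0.0248]
tool_rot: [0.609, -0.359, 0.359, -0.609]
ft_force: [0.9, -0.3, 0.2]
grip_width: 0.0489
time: 73.55
position: [0.5997, -0.0473, 0.1755]
tool_rot: [-0.609, 0.359, -0.359, 0.609]
ft_force: [0.5, 0.7, -1.4]
grip_width: 0.049
from [ 0.5997 -0.0473  0.1755] row [-0.4648  0.0309  0.322 ] [-1.000e-04 -3.391e-01  4.000e-04] rows>= 5.7
```

```bash
python3 -m crank '[[-0.05,0,0.03,0,-0.05,0,-0.6],[-0.12,0,0.08,0,-0.1,0,-0.6],[-0.2,0,0.14,0,-0.155,0,-0.6],[-0.28,0.01,0.19,0,-0.21,0,-0.6],[-0.36,0.02,0.25,0,-0.265,0,-0.6],[-0.43,0.03,0.3,0,-0.315,0,-0.6],[-0.465,0.03,0.322,0,-0.339,0,-0.6],[-0.465,0.03,0.322,0,-0.339,0,-0.6],[-0.465,0.03,0.322,0,-0.339,0,-0.6]]'
python3 - <<'E'
from meas import *
go((.628,.234,.056),90)
E
```

```text
time: 74.68
position: [0.6271, 0.233, 0.1583]
tool_rot: [0.708, -0.002, -0.0, -0.707]
ft_force: [-0.2, -1.0, -0.5]
grip_width: 0.0493
from [0.6271 0.233  0.1583] row [0.0023 0.2046 0.0022] [ 0.0004 -0.0005 -0.0009] rows>= 1.6
```

```bash
python3 -m crank '[[0.001,0.04,0.001,0,0,0,-0.6],[0.001,0.1,0.001,0,0,0,-0.6],[0.001,0.16,0.001,0,0,0,-0.6],[0.001,0.195,0.001,0,0,0,-0.6],[0.001,0.204,0.001,0,0,0,-0.6],[0.001,0.204,0.001,0,0,0,-0.6]]'
python3 - <<'E'
from meas import *
go((.628,.234,.0467),90)
E
```

```text
time: 75.42
position: [0.6288, 0.2343, 0.0579]
tool_rot: [-0.707, 0.0, -0.0, 0.707]
ft_force: [-1.0, -0.8, -0.4]
grip_width: 0.0491
from [0.6288 0.2343 0.0579] row [-0.0017  0.0224 -0.0007] [-0.     -0.0002  0.0001] rows>= 0.2
```

Place it, release, rise and pull away to look at everything.

```bash
python3 -m crank '[[0,0.01,0,0,0,0,-0.6],[0,0.019,0,0,0,0,-0.6],[0,0.0225,0,0,0,0,-0.6],[0,0.0225,0,0,0,0,-0.6]]'
python3 -m crank '[[0,0,0,0,0,0,0.2],[0,0,0,0,0,0,0.3],[0,0,0,0,0,0,0.42],[0,-0.03,0,0,0,0,0.42],[0,-0.1,0,0,0,0,0.42],[0,-0.2,0,0,0,0,0.42],[0,-0.3,0,0,0,0,0.42],[0,-0.38,0,0,0,0,0.42],[0,-0.38,0,0,0,0,0.42]]'
python3 -m crank '[[-0.06,0,-0.06,0,0,0,0.42],[-0.12,0,-0.14,0,0,0,0.42],[-0.18,0,-0.22,0,0,0,0.42],[-0.23,0,-0.3,0,0,0,0.42],[-0.26,0,-0.38,0,0,0,0.42],[-0.28,0,-0.46,0,0,0,0.42],[-0.28,0,-0.54,0,0,0,0.42],[-0.28,0,-0.58,0,0,0,0.42],[-0.28,0,-0.58,0,0,0,0.42]]'
python3 - <<'E'
from meas import *
for n in("side","top"): cv2.imwrite(f"pics/{n}27.png",vision.camera(n))
crop("pics/side27.png","pics/s27.png",130,80,250,220,3)
crop("pics/top27.png","pics/t27.png",90,140,280,140,2.8)
crop("pics/top27.png","pics/t27b.png",125,155,85,70,8)
it=cv2.imread("pics/top27.png")
show("rolls","top",it,(130,155,80,70),(5,150,70),(16,255,255),.050,6)
show("sep","top",it,(130,155,75,65),(22,8,100),(60,70,255),.030,2)
E
```

```text
time: 75.92
position: [0.6285, 0.2346, 0.0468]
tool_rot: [-0.707, -0.0, -0.0, 0.707]
ft_force: [-0.6, -0.3, 1.0]
grip_width: 0.049
time: 77.05
position: [0.631, 0.2352, 0.2425]
tool_rot: [-0.706, -0.004, -0.004, 0.708]
ft_force: [-0.1, 0.5, -0.3]
grip_width: 0.0617
time: 78.18
position: [0.4879, -0.0564, 0.2361]
tool_rot: [-0.707, 0.001, -0.001, 0.707]
ft_force: [0.2, 1.1, 0.6]
grip_width: 0.062
rolls top 106 [149.1 196.6] [0.5549 0.3247 0.05  ] [(0.0394, -89.4), (0.037, -176.8)] [0.5544 0.3242]
rolls top 98 [150.4 175.2] [0.6271 0.3248 0.05  ] [(0.0373, -41.8), (0.0367, -134.1)] [0.6271 0.3244]
rolls top 90 [176.6 196.9] [0.5559 0.2346 0.05  ] [(0.0361, -89.4), (0.037, -177.5)] [0.5545 0.2343]
rolls top 82 [177.2 175.5] [0.6281 0.2355 0.05  ] [(0.0375, -42.2), (0.0364, -134.5)] [0.627  0.2355]
sep top 1276 [165.5 187.5] [0.5915 0.2793 0.03  ] [(0.185, -89.4), (0.1339, -177.8)] [0.5908 0.2759]
sep top 35 [152. 163.] [0.6754 0.3259 0.03  ] [(0.1146, -87.6), (0.0034, -175.5)] [0.6754 0.3258]
```

View pics/s27.png

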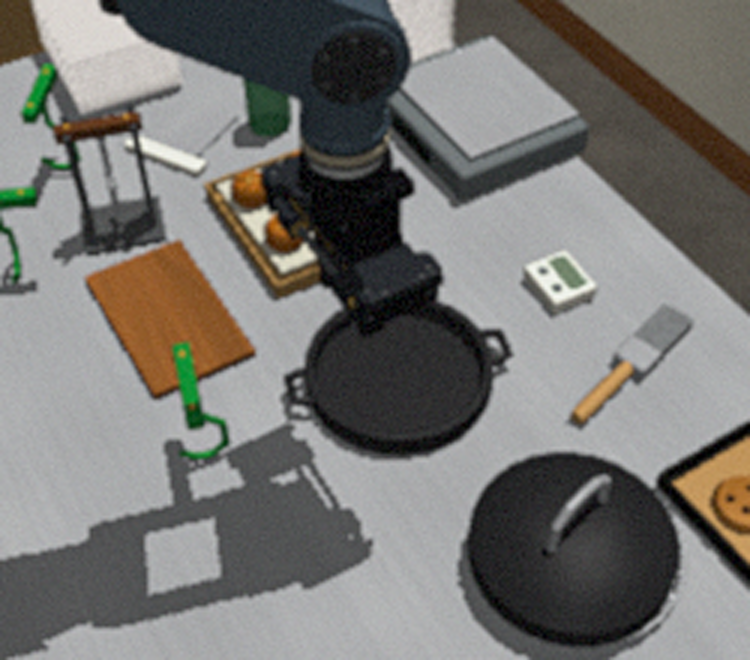

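View pics/t27.png

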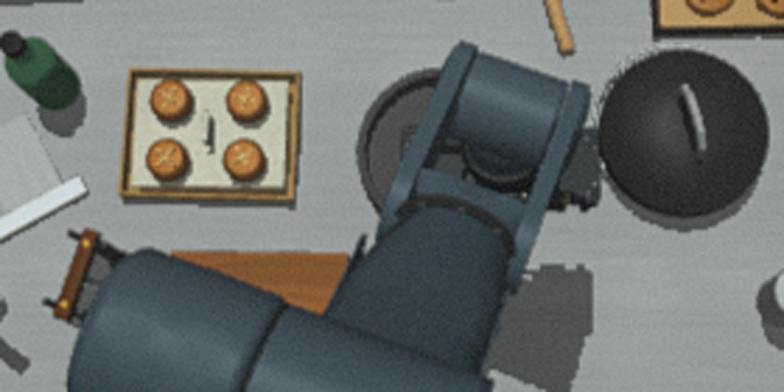

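View pics/t27b.png

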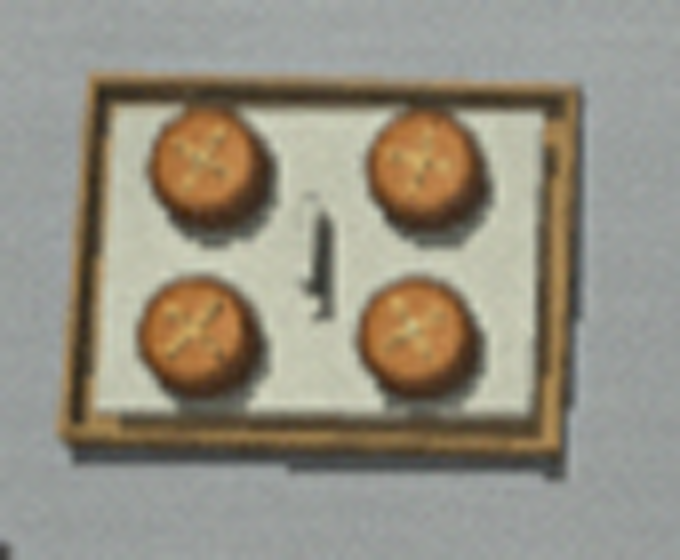

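```bash
python3 - <<'E'
from meas import *
for k in(0,27):
  show(f"handle{k}","top",cv2.imread(f"pics/top{k}.png"),(100,215,35,45),(8,100,40),(25,255,255),.168,1)
  show(f"handle{k}","side",cv2.imread(f"pics/side{k}.png"),(140,112,45,20),(8,100,40),(25,255,255),.159,1)
t=cv2.imread("pics/top27.png");g=cv2.GaussianBlur(cv2.cvtColor(t,cv2.COLOR_BGR2GRAY),(3,3),0)
m=np.zeros_like(g);m[145:235,290:375]=g[145:235,290:375]<75;m=cv2.morphologyEx(m,cv2.MORPH_OPEN,np.ones((15,15)))
c=max(cv2.findContours(m,0,2)[0],key=cv2.contourArea);e=cv2.fitEllipse(c);print(e,onz("top",*e[0],.03))
print(tcp())
E
```

```text
handle0 top 164 [116.7 237.3] [0.4035 0.387  0.168 ] [(0.0936, -15.1), (0.0167, -108.4)] [0.4024 0.387 ]
handle0 side 127 [162.1 121.3] [0.4042 0.3915 0.159 ] [(0.0911, -17.4), (0.0321, -107.5)] [0.4043 0.392 ]
handle27 top 160 [116.8 237.9] [0.4021 0.387  0.168 ] [(0.0927, -15.1), (0.0174, -108.4)] [0.4006 0.3865]
handle27 side 130 [161.9 121.6] [0.4026 0.3903 0.159 ] [(0.0938, -14.5), (0.0296, -106.4)] [0.4032 0.3908]
((332.0898132324219, 189.98805236816406), (56.3935432434082, 59.91008377075195), 102.46281433105469) [ 0.58845973 -0.27786682  0.03      ]
(78.275, array([ 0.4878, -0.0548,  0.2362]), array([-7.06754745e-01,  7.10224599e-04,  1.85045841e-04,  7.07458261e-01]), 0.06213330760585002, array([0.16, 0.65, 0.38]))
```

```bash
python3 -m crank '[[0,0,0,0,0,0,0.42],[0,0,0,0,0,0,0.42],[0,0,0,0,0,0,0.42],[0,0,0,0,0,0,0.42]]'
python3 -c "
from rig import robot
print(robot.hand_in())"
```

```text
time: 78.78
position: [0.4884, -0.0551, 0.2365]
tool_rot: [-0.707, -0.0, 0.0, 0.707]
ft_force: [1.2, -0.2, 1.1]
grip_width: 0.0617
the job is handed in; nothing more can be done
None
```

The job is done and was handed in at about 79 s; no verdict was reported. I hooked the lid mid-loop, lifted it off level, stood it on the rack and hung the lifter back in its stand. Both slabs went side by side into the tray, then the separator tab-up on top of them, then all four rolls on the separator.

My last checks, from the final pictures:
- **Lifter:** its handle sits within about 2 mm of where it hung at the start.
- **Lid:** it looks level and free on the rack. It was lowered about 1 mm from the rack centre I had measured. A rough outline fit gave about 12 mm off, which I put down to parallax from the dome; either is well inside 50 mm.
- **Separator:** it is within about 1 mm of the measured tray centre and square to within about 1–2°.
- **Rolls:** all four stand upright and apart, about 36 mm by 45 mm from the separator's centre.
- **Slabs:** they were seen flat on the tray floor before the separator covered them.
- **Bystanders:** the ones in view looked where they were. I did not measure them, and did not look at the salt bowl again at the end.
- **Knocked item:** I saw no sign that a slab or the separator had been knocked aside.

One disagreement: the side camera put the tray up to about 8 mm off the top camera in y, so I used the top camera for horizontal positions. The placings came out consistent with that.

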